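Hang the pen pot on the desk turntable and load it

ROBOT

A 6-joint arm with a two-finger parallel gripper is mounted at the origin on the work surface. World frame = base frame: x ahead of the robot, y to its left, z up, the work surface at z = 0. Lengths are in mm, angles in rad, forces in N, time in s.
With the tool pointing down it reaches from about 400 to 825 mm from the base axis. Payload 7 kg.
Tool frame: the origin (TCP) lies at the very end of the fingers, on their centre line; the grasp point (between the pads) lies 19 mm behind it (arm.tcp_to_grasp is the distance from the TCP to the grasp point, in mm); z points along the fingers, x is the direction in which the jaws open and shut, and the axes are right-handed (so a half turn about z gives the same grasp; the last joint's range is limited). The gripper opens to 88 mm and grips with 3 to 60 N. Pads are 19 mm wide; open, the fingers measure 130 mm over their backs; the gripper's body (78 mm by 193 mm) begins 47 mm behind the grasp point.
Start: joints at [-1.025, 0.359, 0.012, 0, -1.224, -0.288], TCP at [172.068, -652.677, 226.561] pointing down, gripper open.
Joint ranges: [-3.07, 3.07], [-1.43, 2.12], [-1.02, 1.25], [-3.03, 1.67], [-3.05, -0], [-3.03, 3.03]. Speed limits (rad/s): [2.39, 2.39, 3.01, 3.14, 3.14, 3.14].

INTERFACE

Orientations are given as a 3x3 rotation matrix whose columns are the frame's x, y, z axes.
In Python, from station import readout, viewer, arm gives the robot as it stands.
- The arm moves only by the tool jog_arm, never from a script. Its argument "series" is text: rows parted by semicolons, each of 7 numbers parted by spaces: the shift along the tool's x, y, z scaled (see below), then the turn, a rotation vector about the tool's x, y, z scaled (see below), then the opening, from 0 (shut) to 1 (fully open). A call has 1 to 5 rows; each row shifts and turns the commanded pose from where the row before left it, along the tool's axes as they then stand; what a row does not reach is not made up. The controller multiplies each number of a shift by 3 cm and each number of a turn by 0.1 rad. A row lasts 1/12 s, in which the tool goes at most 41.7 mm and 7.16 degrees, less where a joint would pass 70% of its speed; a pose out of reach is approached as far as the arm can. A call with a number of a shift or a turn outside -1 to 1 is refused whole. A call with a gripper value outside its range is refused whole. The fingers move at their own pace and stop on an object; the grip force is fixed at half the most. Time passes only in rows, so rows that do not move let the fingers close. It gives the time, the measured TCP pose, the force and the opening at its end, in the units of the state.
- readout.state(): the state, without advancing time (a new reading comes with each control period).
- viewer.capture(name): name is "scene" or "top" or "wrist"; returns a dict with "image" (480x640x3 uint8, red, green, blue), "fx", "fy", "cx", "cy" (pixels), "dist_coeffs" ([k1, k2, p1, p2, k3] as OpenCV has them; the pictures are not rectified), "R" (3x3) and "t" (3): a world point X has camera coordinates R X + t. Camera axes: x right, y down, z forward; pixel columns grow to the right and rows downward; lengths in mm; the calibration is good to about 2 mm. A picture is of the moment at which its call begins. There is no depth.
- arm.job_done(): hands the job in, once; it reports no verdict.
The state is a dict: "time_s": time; "q": joint angles; "joint_velocities": joint speeds; "effort": joint torques, N m; "eef_pos": TCP position; "eef_rot": TCP orientation; "force": force on the tool from outside, world axes, zero at the start; "wrist_torque": the same for the moment, N m; "opening": finger opening in mm.
Only numpy, scipy, OpenCV 4.12 (cv2) and the standard library are available. Lean on these libraries where they do the work, as an engineer would, in place of code of your own. Each camera call takes 0.05 s, during which the arm holds its last target.

TASK

Turn the desk turntable so that its steel hanging rail squarely faces the bed, on the robot's left. Then hang the empty metal pen pot by its hook over the top rail, its pot on the outer side, easing your grip off slowly so that its lopsided weight settles against the lower bar without dropping or swinging off. Finally lower the highlighter (the taller of the two white sticks in the bamboo block) upright into the hanging pot until it stands on the bottom, without dropping it; leave the glue stick and the cup where they are and do not knock over the vase.

Things in the scene. Friction and masses are not known exactly. Their poses are not given: they have to be found in the camera images.
- turntable (a joint): angle (rad) of the turntable, a bamboo disc 220 mm across, top 30 mm above the desk; grows counter-clockwise from above. At 0 the rail runs along world x on the disc's +y (bed) side, squarely facing the bed; it starts between 0.6 and 1.3. Slight friction (about 1.5 N at the peg); it stays where it is left.
- peg_center (a point): centre, half-way up, of the upright wooden turning peg on the disc, 22 mm across, 55 mm tall (30 to 85 mm above the desk), opposite the rail. Its axes turn with the disc: x agrees with world x when the joint is 0; +y points to the turntable's axis, 90 mm away, and on to the rail.
- rail_mid (a point): middle of the top rail, on its centre line, 124 mm above the desk, 115 mm from the turntable's axis: a dark steel bar 8 mm across, 130 mm long along this frame's x; y points outward, z up. Its supports run inward and down. A parallel lower bar, 8 mm across, lies 75 mm below and 5 mm further out: the hung pot leans its back on it, tilted about 0.1 rad.
- pot_grip (a point): grip point in the hook block on the back (-y) of the dark steel pot. The block is 40 mm along x, 27 mm thick along y, from 66 to 118 mm above the pot's underside; the point is on its mid-planes, 102 mm up. Below 88 mm a slot 16 mm wide in y, open downward, runs through it along x for the rail; above it is solid. Pot's middle: 41.5 mm along +y. z up.
- pot_seat (a point): where the rail's centre line lies when the pot is fully seated: middle of the pot's slot, 84 mm above the underside; pot_grip is 18 mm above it (and 0.5 mm towards -y). Same axes as pot_grip; hung on the rail, these axes agree with those of rail_mid.
- pot_mouth (a point): centre of the pot's open mouth at rim height, 70 mm above its underside; the inside is 50 x 50 mm and about 67 mm deep. Same axes as pot_grip.
- pot: the pen pot as a whole, a square open dark steel pot 56 x 56 mm and 70 mm tall with a hook block at its back, 180 g give or take a third; origin at the centre of its underside, axes as pot_grip. Its weight pulls it over as the grip opens: open bit by bit, or tilt it to its lean first.
- highlighter_center (a point): centre, half-way up, of the white plastic highlighter, an upright cylinder 22 mm across and 130 mm tall, 30 g, z along its length. At the start it stands 30 mm deep in one of the two holes of a bamboo block 150 x 70 x 40 mm, its foot 10 mm above the desk. To lower it into the pot hold it well above its middle, or the fingers meet the rim.
- highlighter: the same highlighter; origin at the centre of its foot.
- gluestick_center (a point): centre, half-way up, of a white glue stick, 22 mm across and 85 mm tall, in the block's other hole, 70 mm from the highlighter; leave it there.
- vase_center (a point): centre, half-way up, of a small cobalt vase, 52 mm across and 85 mm tall, standing loose on the disc over its axis; its z axis is upright. It rides round with the disc.
- cup: empty white ceramic cup, 80 mm across, 90 mm tall, on the desk; origin at the centre of its underside; leave it.

How it is judged (in metres and radians):
On the way, in this order (a step that is already met when the one before it is completed fails the run):
1. the turntable's rail squarely faces the bed (value of joint turntable between -0.14 and 0.14 rad), for 0.2 s.
2. the pot hangs still on the top rail, let go (all of step 1 and x of pot_seat in the frame of rail_mid between -0.045 and 0.045 m and y of pot_seat in the frame of rail_mid between -0.009 and 0.009 m and z of pot_seat in the frame of rail_mid between -0.007 and 0.007 m and angle between pot_grip's own z axis and vertical below 0.22 rad and contact force between the fingers and pot below 0.05 N and linear speed of pot below 0.03 m/s), for 0.3 s.
3. the highlighter stands in the hanging pot (all of step 1 and x of pot_seat in the frame of rail_mid between -0.045 and 0.045 m and y of pot_seat in the frame of rail_mid between -0.009 and 0.009 m and z of pot_seat in the frame of rail_mid between -0.007 and 0.007 m and angle between pot_grip's own z axis and vertical below 0.22 rad and x of highlighter_center in the frame of pot_mouth between -0.03 and 0.03 m and y of highlighter_center in the frame of pot_mouth between -0.03 and 0.03 m and z of highlighter_center in the frame of pot_mouth between -0.03 and 0.006 m), for 0.2 s.
At the end, for the whole second after the job is handed in: Rail faces the bed within 0.14 rad; pot on the top rail (seat within 9 mm across, 7 mm in height, 45 mm along the rail), tilted under 0.22 rad; highlighter in the pot, foot on its bottom (centre at most 6 mm above the rim); both released and at rest, vase upright (all of step 3 and contact force between the fingers and pot below 0.05 N and contact force between the fingers and highlighter below 0.05 N and linear speed of each of pot, highlighter below 0.03 m/s and angle between vase_center's own z axis and vertical below 0.3 rad); the robot touches nothing.
It fails at once if the pot is dropped or swings free fast (over 0.5 m/s or 1.2 rad/s out of the fingers) (contact force between the fingers and pot below 0.05 N and (linear speed of pot above 0.5 m/s or angular speed of pot above 1.2 rad/s)).
It fails at once if the highlighter is dropped (over 0.8 m/s out of the fingers) (contact force between the fingers and highlighter below 0.05 N and linear speed of highlighter above 0.8 m/s).
It fails at once if the vase is tipped over (angle between vase_center's own z axis and vertical above 0.4 rad).
It fails at once if the glue stick is moved more than 30 mm (distance of gluestick_center from where it was at the start of the episode above 0.03 m).
It fails at once if the cup is moved more than 30 mm (distance of cup from where it was at the start of the episode above 0.03 m).
It also fails if it takes over 70 s, if anything falls off the work surface, if the arm or the gripper's body presses on something with over 40 N, if the wrist force passes 120 N, or if a joint passes its speed limit or range.

## Working session

There is one attempt and no reset: what is moved stays moved. The work goes in short steps, Python scripts to look and compute and a tool call to move; the robot and the scene stay as the last step left them, time stands still between calls to the robot, and variables do not carry over. Pictures are saved under pics/ and viewed, and the job is handed in when it is done.

Besides the shell and the picture viewer there is one more tool, called as name(argument=value, ...) on one line, values as JSON. jog_arm: Moves the arm, as the interface text tells. Shifts and turns lie within -1 to 1; 1 stands for 3 cm of shift or 0.1 rad of turn. Its arguments: {"type":"object","properties":{"series":{"type":"string"}},"required":["series"]}

```bash
ls; mkdir -p pics
python3 - <<'E'
from station import readout, viewer, arm
import cv2
s=readout.state();print(s)
for n in("scene","top","wrist"):
    c=viewer.capture(n);cv2.imwrite(f"pics/{n}0.png",c["image"][:,:,::-1]);print(n,{k:c[k] for k in c if k!="image"})
print(arm.tcp_to_grasp)
E
```

```text
pics
{'time_s': 0.0, 'q': array([-1.02487895e+00,  3.59372980e-01,  1.10454740e-02, -3.47090576e-04,
       -1.22408546e+00, -2.88123074e-01]), 'joint_velocities': array([ 6.94064091e-04, -3.25673330e-04,  6.46431307e-05, -4.91132183e-05,
       -5.85855797e-04, -9.31460992e-04]), 'effort': array([-1.02944472e-03, -5.82719135e+01,  2.93062520e+01,  6.99750960e+00,
        7.18108247e-03, -1.74042757e-04]), 'eef_pos': array([ 171.95134355, -652.2216883 ,  225.62639997]), 'eef_rot': array([[-2.54833599e-01,  9.66984758e-01, -5.60360509e-04],
       [ 9.66983525e-01,  2.54834173e-01,  1.55112930e-03],
       [ 1.64271740e-03, -1.46579517e-04, -9.99998640e-01]]), 'force': array([0.81971603, 0.08435125, 1.12848468]), 'wrist_torque': array([ 0.01829024, -0.01243712, -0.00747059]), 'opening': 87.82369333234182}
scene {'fx': 477.5120322376484, 'fy': 477.5120322376484, 'cx': 324.2533954946565, 'cy': 235.02332439638246, 'dist_coeffs': array([-0.07011579,  0.        ,  0.        ,  0.        ,  0.        ]), 'R': array([[ 0.60206077,  0.79842899, -0.00582896],
       [ 0.60932116, -0.46415606, 
[... 268 characters left out ...]
     ,  0.        ,  0.        ,  0.        ]), 'R': array([[-0.01709827, -0.99949915, -0.02662885],
       [-0.99388952,  0.0198949 , -0.10857174],
       [ 0.10904714,  0.02460974, -0.9937319 ]]), 't': array([ -9.49626577, 592.24546861, 991.73288522])}
wrist {'fx': 405.5989433501923, 'fy': 405.5989433501923, 'cx': 325.47785859268595, 'cy': 240.29618457071737, 'dist_coeffs': array([-0.02750085,  0.        ,  0.        ,  0.        ,  0.        ]), 'R': array([[-2.55189285e-01,  9.66890960e-01,  5.48649729e-04],
       [ 9.24014378e-01,  2.43705786e-01,  2.94626746e-01],
       [ 2.84738228e-01,  7.56925490e-02, -9.55612254e-01]]), 't': array([675.78191024, -37.14253892, 391.4638743 ])}
18.8
```

View pics/scene0.png

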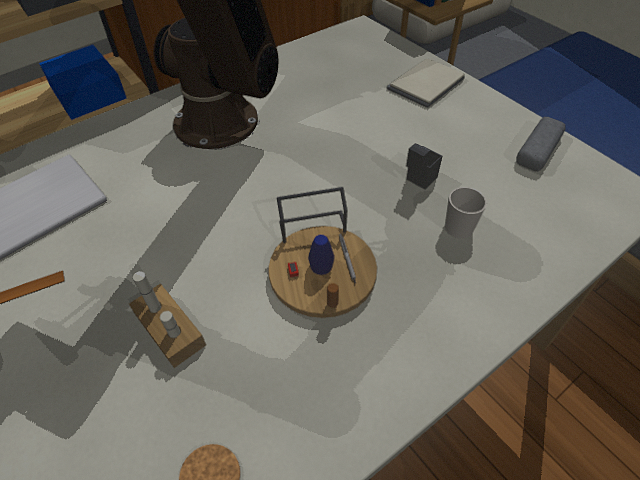

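View pics/top0.png

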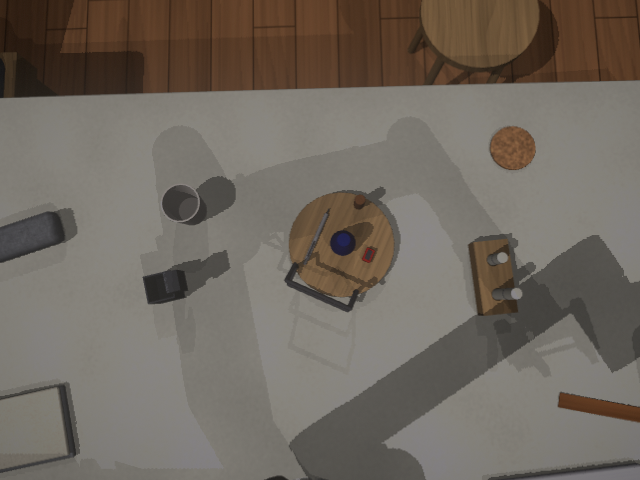

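View pics/wrist0.png

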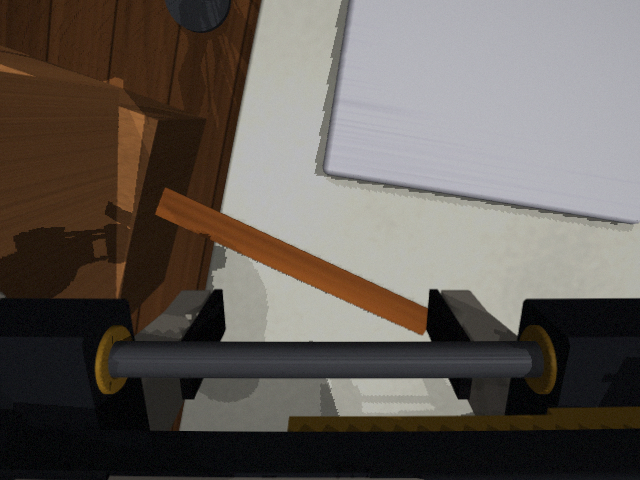

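```bash
cat > h.py <<'E'
import numpy as np, cv2
from station import readout, viewer, arm
def ray(c,uv):
    K=np.array([[c["fx"],0,c["cx"]],[0,c["fy"],c["cy"]],[0,0,1]])
    p=cv2.undistortPoints(np.array([[uv]],float),K,np.array(c["dist_coeffs"]))[0,0]
    d=c["R"].T@np.array([p[0],p[1],1]);o=-c["R"].T@c["t"];return o,d/np.linalg.norm(d)
def onz(c,uv,z):
    o,d=ray(c,uv);return o+d*(z-o[2])/d[2]
def proj(c,X):
    K=np.array([[c["fx"],0,c["cx"]],[0,c["fy"],c["cy"]],[0,0,1]])
    return cv2.projectPoints(np.array(X,float).reshape(-1,1,3),cv2.Rodrigues(c["R"])[0],c["t"],K,np.array(c["dist_coeffs"]))[0][:,0]
def tri(cs,uvs):
    A=0;b=0;L=[]
    for c,u in zip(cs,uvs):
        o,d=ray(c,u);P=np.eye(3)-np.outer(d,d);A=A+P;b=b+P@o;L.append((o,d))
    X=np.linalg.solve(A,b);return X,[np.linalg.norm(np.cross(X-o,d)) for o,d in L]
def crop(c,u0,v0,u1,v1,name):
    im=c["image"][v0:v1,u0:u1,::-1];k=min(800/(u1-u0),600/(v1-v0))
    cv2.imwrite(f"pics/{name}.png",cv2.resize(im,None,fx=k,fy=k,interpolation=cv2.INTER_CUBIC));print(name,"scale",k)
E
python3 - <<'E'
from h import *
t=viewer.capture("top");s=viewer.capture("scene")
crop(t,270,180,430,300+10,"t_disc");crop(t,130,260,210,320,"t_pot");crop(t,460,230,540,320,"t_blk")
crop(s,250,170,400,330,"s_disc");crop(s,380,130,500,250,"s_pot")
E
```

```text
t_disc scale 4.615384615384615
t_pot scale 10.0
t_blk scale 6.666666666666667
s_disc scale 3.75
s_pot scale 5.0
```

```bash
python3 - <<'E'
import cv2,numpy as np
a=[cv2.resize(cv2.imread(f"pics/{n}.png"),(400,300) ) for n in("t_disc","t_pot")]
E
true
```

```text
(no output)
```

View pics/t_disc.png

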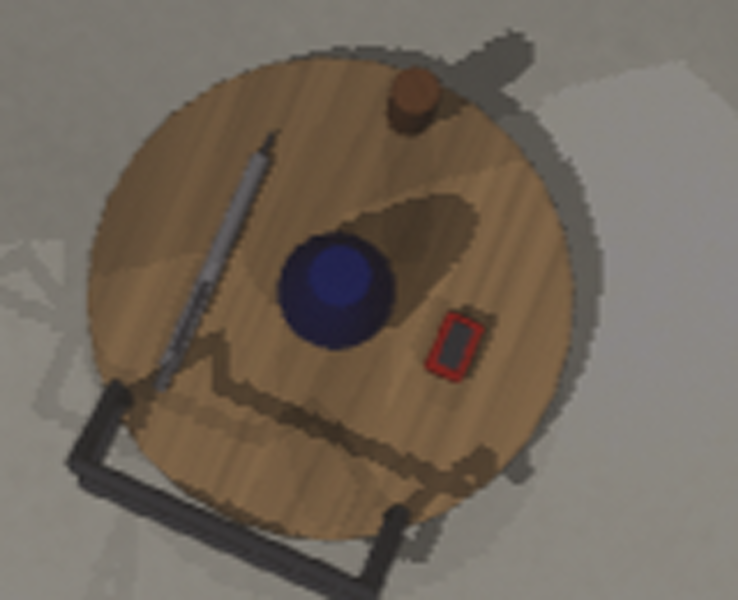

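View pics/t_pot.png

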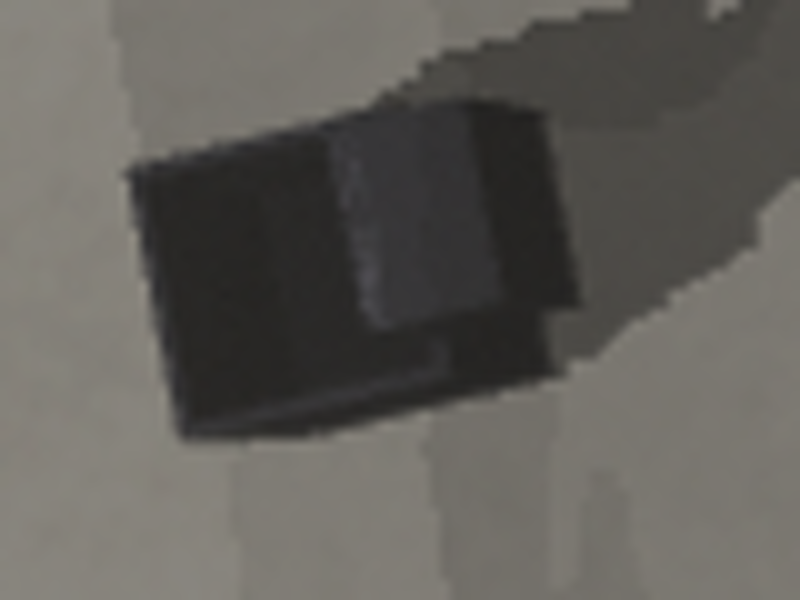

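View pics/t_blk.png

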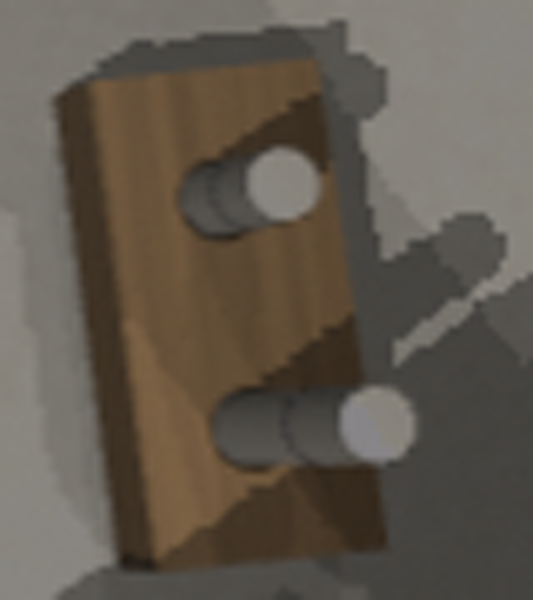

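View pics/s_disc.png

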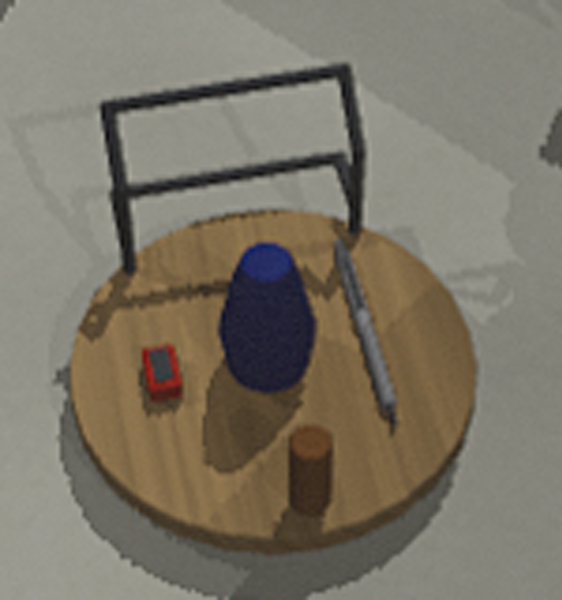

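View pics/s_pot.png

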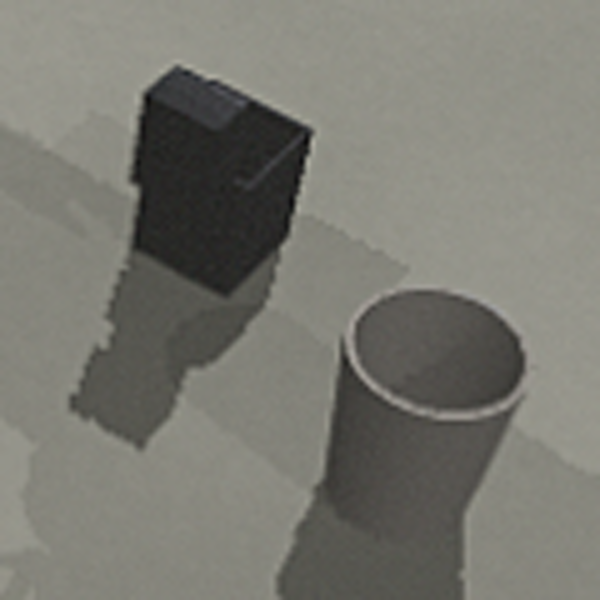

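Run:
```python
from h import *
np.set_printoptions(precision=1,suppress=True)
t=viewer.capture("top");s=viewer.capture("scene")
T=lambda x,y:(x/4.615+270-.4,y/4.615+180-.4)
S=lambda x,y:(x/3.75+250-.4,y/3.75+170-.4)
P=lambda x,y:(x/10+130-.45,y/10+260-.45)
B=lambda x,y:(x/6.667+460-.4,y/6.667+230-.4)
Q=lambda x,y:(x/5+380-.4,y/5+130-.4)
print("peg",onz(t,T(415,92),85),onz(s,S(311,440),85),tri([t,s],[T(415,92),S(311,440)]))
print("vasetop",onz(t,T(340,276),115),onz(s,S(267,261),115),tri([t,s],[T(340,276),S(267,261)]))
print("disc",onz(t,T(331,298),30))
for z in(30,):
  for p in [(88,290),(575,300),(335,57),(330,540)]: print("edge",onz(t,T(*p),z))
print("rail ends", onz(t,T(76,458),124),onz(t,T(368,594),124), onz(s,S(107,105),124),onz(s,S(347,70),124))
c=[onz(t,P(*p),118) for p in [(325,140),(470,100),(500,305),(378,328)]]
print("blk top",np.array(c),np.mean(c,0),[np.linalg.norm(c[i]-c[i-1]) for i in range(4)])
print("rim", onz(t,P(130,170),70),onz(t,P(180,435),70),"scene rim",onz(s,Q(312,131),70))
print("scene blk",onz(s,Q(178,66),118),onz(s,Q(145,93),118),onz(s,Q(220,130),118),onz(s,Q(247,100),118))
print("hl",onz(t,B(379,425),140),"glue",onz(t,B(283,184),95))
print("blk corners",[onz(t,B(*p),40) for p in [(92,82),(320,58),(388,548),(155,568)]])
```

```text
peg [ 675.8 -113.1   85. ] [ 676.5 -111.2   85. ] (array([ 676.3, -112.2,   85.5]), [np.float64(0.988756573837223), np.float64(0.9887565738370617)])
vasetop [593.4 -78.  115. ] [593.7 -75.5 115. ] (array([593.9, -77. , 116.2]), [np.float64(1.167750583765383), np.float64(1.1677505837654578)])
disc [593.8 -76.7  30. ]
edge [599.6  32.6  30. ]
edge [ 590.7 -185.9   30. ]
edge [703.9 -81.1  30. ]
edge [485.7 -73.8  30. ]
rail ends [520.  31. 124.] [463.3 -86.  124. ] [461.  -83.2 124. ] [518.1  35.4 124. ]
blk top [[534.6 267.9 118. ]
 [541.7 240.1 118. ]
 [502.7 233.9 118. ]
 [498.8 257.1 118. ]] [519.5 249.7 118. ] [np.float64(37.37744077509693), np.float64(28.65904057903326), np.float64(39.46406274855226), np.float64(23.611916461939664)]
rim [532.1 323.4  70. ] [479.2 312.3  70. ] scene rim [532.6 326.2  70. ]
scene blk [498.6 262.3 118. ] [503.3 237.2 118. ] [541.7 246.2 118. ] [534.4 270.4 118. ]
hl [ 485.3 -389.2  140. ] glue [ 555.1 -382.8   95. ]
blk corners [array([ 591.9, -345.9,   40. ]), array([ 597.9, -415.8,   40. ]), array([ 448.9, -427.4,   40. ]), array([ 444.2, -357.3,   40. ])]
```

```bash
cat >> h.py <<'E'
from scipy.spatial.transform import Rotation as Ro
def heading(a,lean=0):
    """tool down, x at heading a deg; lean: rot about world x by -lean rad"""
    a=np.radians(a);R=np.column_stack([[np.cos(a),np.sin(a),0],[np.sin(a),-np.cos(a),0],[0,0,-1]])
    return Ro.from_rotvec([-lean,0,0]).as_matrix()@R
def plan(wps,g,lean=0,step=28,tstep=.095):
    """wps: list of (x,y,z,heading)"""
    s=readout.state();p=s["eef_pos"].copy();R=s["eef_rot"].copy()
    print("now",np.round(p,1),"head",round(np.degrees(np.arctan2(R[1,0],R[0,0])),1),"q",np.round(s["q"],2),"F",np.round(s["force"],1),"op",round(s["opening"],1),"t",round(s["time_s"],2))
    out=[]
    for w in wps:
        q=np.array(w[:3],float);Rt=heading(w[3],lean)
        rv=(Ro.from_matrix(Rt)*Ro.from_matrix(R).inv()).as_rotvec()
        n=max(1,int(np.ceil(max(np.abs(q-p).max()/step,np.linalg.norm(q-p)/step,np.linalg.norm(rv)/tstep))))
        for i in range(n):
            d=(q-p)/(n-i); k=Ro.from_rotvec((Ro.from_matrix(Rt)*Ro.from_matrix(R).inv()).as_rotvec()/(n-i)).as_matrix()
            sh=np.round(R.T@d/30,2);tn=np.round(Ro.from_matrix(R.T@k@R).as_rotvec()/.1,2)
            p=p+R@(sh*30);R=R@Ro.from_rotvec(tn*.1).as_matrix()
            out.append(" ".join(f"{v+0:g}" for v in [*sh,*tn,g]))
    for i in range(0,len(out),5):print("; ".join(out[i:i+5]))
    print(len(out),"end",np.round(p,1))
E
python3 -c "
from h import *
plan([(676,-112,190,66.8),(676,-112,57,66.8)],0.6)"
```

```text
now [ 172.1 -652.6  226.3] head 104.8 q [-1.02  0.36  0.01 -0.   -1.22 -0.29] F [-0.3  0.   0.5] op 87.9 t 0.35
0.49 0.77 0.05 0 0 0.25 0.6; 0.51 0.76 0.04 0 0 0.25 0.6; 0.52 0.75 0.05 0 0 0.25 0.6; 0.54 0.73 0.04 0 0 0.24 0.6; 0.56 0.72 0.05 0 0 0.25 0.6
0.58 0.71 0.04 0 0 0.24 0.6; 0.6 0.69 0.05 0 0 0.25 0.6; 0.61 0.68 0.04 0 0 0.24 0.6; 0.63 0.66 0.05 0 0 0.25 0.6; 0.64 0.65 0.04 0 0 0.24 0.6
0.66 0.63 0.05 0 0 0.25 0.6; 0.68 0.61 0.04 0 0 0.24 0.6; 0.69 0.6 0.05 0 0 0.25 0.6; 0.7 0.58 0.04 0 0 0.24 0.6; 0.72 0.56 0.05 0 0 0.25 0.6
0.73 0.54 0.04 0 0 0.24 0.6; 0.75 0.53 0.05 0 0 0.25 0.6; 0.76 0.51 0.04 0 0 0.24 0.6; 0.77 0.49 0.05 0 0 0.25 0.6; 0.78 0.47 0.04 0 0 0.24 0.6
0.79 0.45 0.05 0 0 0.25 0.6; 0.8 0.43 0.04 0 0 0.24 0.6; 0.81 0.41 0.05 0 0 0.25 0.6; 0.83 0.39 0.04 0 0 0.24 0.6; 0.83 0.37 0.05 0 0 0.25 0.6
0.84 0.35 0.04 0 0 0.24 0.6; 0.86 0.33 0.05 0 0 0.25 0.6; 0 0 0.89 0 0 0 0.6; 0 0 0.88 0 0 0 0.6; 0 0 0.89 0 0 0 0.6
0 0 0.88 0 0 0 0.6; -0.01 0 0.89 0 0 0 0.6
32 end [ 675.9 -112.1   57. ]
```

jog_arm(series="0.5 0.77 0.05 0 0 0.25 0.6; 0.5 0.76 0.05 0 0 0.25 0.6; 0.52 0.75 0.05 0 0 0.25 0.6; 0.54 0.73 0.05 0 0 0.25 0.6; 0.56 0.72 0.05 0 0 0.25 0.6")

```text
time_s: 0.77
eef_pos: [266.0, -551.7, 219.0]
eef_rot: [[-0.131, 0.991, 0.0], [0.991, 0.131, -0.0], [-0.0, 0.0, -1.0]]
force: [0.1, 0.1, 0.0]
opening: 59.9
```

jog_arm(series="0.58 0.71 0.05 0 0 0.25 0.6; 0.6 0.69 0.05 0 0 0.25 0.6; 0.61 0.68 0.05 0 0 0.25 0.6; 0.63 0.66 0.05 0 0 0.25 0.6; 0.64 0.65 0.05 0 0 0.25 0.6")

```text
time_s: 1.18
eef_pos: [359.9, -451.6, 211.7]
eef_rot: [[-0.007, 1.0, 0.0], [1.0, 0.007, -0.0], [-0.0, 0.0, -1.0]]
force: [1.0, -0.1, 0.3]
opening: 52.7
```

jog_arm(series="0.66 0.63 0.05 0 0 0.25 0.6; 0.68 0.61 0.05 0 0 0.25 0.6; 0.69 0.6 0.05 0 0 0.25 0.6; 0.7 0.58 0.05 0 0 0.25 0.6; 0.72 0.56 0.05 0 0 0.25 0.6")

```text
time_s: 1.6
eef_pos: [453.8, -351.9, 204.2]
eef_rot: [[0.118, 0.993, 0.0], [0.993, -0.118, -0.0], [-0.0, 0.0, -1.0]]
force: [-0.2, -0.6, -0.5]
opening: 52.5
```

jog_arm(series="0.73 0.54 0.05 0 0 0.25 0.6; 0.75 0.53 0.05 0 0 0.25 0.6; 0.76 0.51 0.05 0 0 0.25 0.6; 0.77 0.49 0.05 0 0 0.25 0.6; 0.78 0.47 0.05 0 0 0.25 0.6")

```text
time_s: 2.02
eef_pos: [547.9, -252.3, 196.6]
eef_rot: [[0.241, 0.971, 0.0], [0.971, -0.241, -0.0], [0.0, 0.0, -1.0]]
force: [0.7, -0.6, 0.1]
opening: 52.5
```

jog_arm(series="0.79 0.45 0 0 0 0.25 0.6; 0.8 0.43 0 0 0 0.25 0.6; 0.81 0.41 0 0 0 0.25 0.6; 0.83 0.39 0 0 0 0.25 0.6; 0.83 0.37 0 0 0 0.25 0.6")

```text
time_s: 2.43
eef_pos: [641.9, -153.4, 196.6]
eef_rot: [[0.36, 0.933, 0.0], [0.933, -0.36, 0.0], [0.0, 0.0, -1.0]]
force: [-0.1, -0.1, 0.6]
opening: 52.3
```

```bash
python3 -c "
from h import *
plan([(676,-112,190,66.8),(676,-112,57,66.8)],0.6)"
```

```text
now [ 641.9 -153.4  196.6] head 68.9 q [ 0.06  0.35 -0.07  0.   -1.15 -2.  ] F [-0.1 -0.1  0.6] op 52.3 t 2.43
0.85 0.28 0.11 0 0 0.18 0.6; 0.85 0.27 0.11 0 0 0.19 0.6; 0 0 0.89 0 0 0 0.6; 0 0 0.89 0 0 0 0.6; 0 0 0.88 0 0 0 0.6
0 0 0.89 0 0 0 0.6; 0 0 0.88 0 0 0 0.6
7 end [ 676.1 -112.    57.1]
```

jog_arm(series="0.85 0.28 0.11 0 0 0.18 0.6; 0.85 0.27 0.11 0 0 0.19 0.6; 0 0 0.89 0 0 0 0.6; 0 0 0.89 0 0 0 0.6; 0 0 0.6 0 0 0 0.6")

```text
time_s: 2.85
eef_pos: [674.5, -112.3, 116.0]
eef_rot: [[0.393, 0.92, -0.002], [0.92, -0.393, 0.0], [-0.0, -0.002, -1.0]]
force: [-2.2, -0.0, -0.4]
opening: 52.4
```

```bash
python3 -c "
from h import *
plan([(676,-112,57,66.8)],0.6)
c=viewer.capture('wrist');cv2.imwrite('pics/w1.png',c['image'][:,:,::-1]);print(proj(c,[676,-112,85]))"
```

```text
now [ 674.5 -112.3  116. ] head 66.9 q [ 0.12  0.45 -0.1  -0.   -1.02 -2.09] F [-2.2 -0.  -0.4] op 52.4 t 2.85
0.01 0.02 0.66 -0.01 0 0 0.6; 0.01 0.01 0.65 -0.01 0 0.01 0.6; 0.01 0.02 0.66 0 0 0 0.6
3 end [ 676.1 -112.    56.9]
[[328.87114032 281.16054663]]
```

View pics/w1.png

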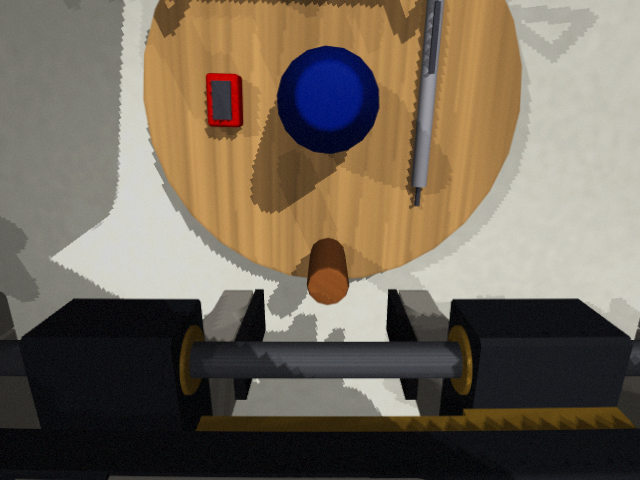

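The wrist view shows the peg top at about (328,285), against a predicted (329,281), centred between the fingers. I'll go down and cage it.

jog_arm(series="0 0 0.66 0 0 0 0.6; 0 0 0.66 0 0 0 0.6; 0 0 0.66 0 0 0 0.29; 0 0 0 0 0 0 0.29; 0 0 0 0 0 0 0.29")

```text
time_s: 3.32
eef_pos: [674.8, -113.4, 59.0]
eef_rot: [[0.393, 0.919, -0.002], [0.919, -0.393, -0.0], [-0.001, -0.001, -1.0]]
force: [-0.4, -0.3, 0.6]
opening: 38.0
```

```bash
python3 -c "
from h import *
A=np.radians
w=[]
for k in range(1,13):
    f=k/12; th=-23.2-66.8*f   # peg angle
    w.append((594+90*np.cos(A(th)),-77+90*np.sin(A(th)),57,66.8-46*f))
plan(w,0.29,step=20)"
```

```text
now [ 674.8 -113.4   59. ] head 66.8 q [ 0.12  0.51 -0.16  0.   -0.91 -2.09] F [-0.4 -0.3  0.6] op 38.0 t 3.32
-0.24 0.03 0.07 -0.01 0.01 0.68 0.29; -0.29 -0.02 0 0 0 0.67 0.29; -0.29 -0.03 0 0 0 0.66 0.29; -0.29 -0.04 0 0 0 0.67 0.29; -0.28 -0.05 0 0 0 0.67 0.29
-0.29 -0.06 0 0 0 0.67 0.29; -0.28 -0.07 0 0 0 0.67 0.29; -0.28 -0.07 0 0 0 0.67 0.29; -0.28 -0.08 0 0 0 0.67 0.29; -0.28 -0.1 0 0 0 0.67 0.29
-0.27 -0.1 0 0 0 0.67 0.29; -0.27 -0.1 0 0 0 0.67 0.29
12 end [ 594.2 -167.1   57. ]
```

jog_arm(series="0 0 0.06 0 0 0 0.29; 0 0 0 0 0 0 0.29; -0.12 0.02 0 0 0 0.34 0.29; -0.12 0.01 0 0 0 0.34 0.29; -0.2 -0.01 0 0 0 0.45 0.29")

```text
time_s: 3.73
eef_pos: [671.1, -124.7, 59.0]
eef_rot: [[0.495, 0.869, 0.003], [0.869, -0.495, 0.0], [0.002, 0.002, -1.0]]
force: [1.4, 1.6, 0.6]
opening: 25.5
```

```bash
cat > arc.py <<'E'
from h import *
s=readout.state();p=s["eef_pos"]
th0=np.degrees(np.arctan2(p[1]+77,p[0]-594));h0=np.degrees(np.arctan2(s["eef_rot"][1,0],s["eef_rot"][0,0]))
print(th0,np.hypot(p[1]+77,p[0]-594));A=np.radians
n=max(1,round((th0+90)/5));w=[]
for k in range(1,n+1):
    f=k/n;th=th0+(-90-th0)*f
    w.append((594+90*np.cos(A(th)),-77+90*np.sin(A(th)),57,h0+(21-h0)*f))
plan(w,0.29,step=20)
E
python3 arc.py
```

```text
-31.74214470657656 90.70799301237156
now [ 671.1 -124.7   59. ] head 60.3 q [ 0.1   0.51 -0.17 -0.   -0.9  -2.19] F [1.4 1.6 0.6] op 25.5 t 3.73
-0.25 -0.04 0.06 0.02 -0.02 0.57 0.29; -0.26 -0.03 0 0 0 0.57 0.29; -0.25 -0.03 0.01 0 0 0.58 0.29; -0.25 -0.05 0 0 0 0.57 0.29; -0.25 -0.04 0 0 0 0.57 0.29
-0.25 -0.06 0 0 0 0.57 0.29; -0.24 -0.06 0 0 0 0.57 0.29; -0.25 -0.07 0 0 0 0.57 0.29; -0.24 -0.07 0 0 0 0.58 0.29; -0.24 -0.08 0 0 0 0.57 0.29
-0.24 -0.09 0 0 0 0.57 0.29; -0.24 -0.1 0 0 0 0.57 0.29
12 end [ 593.8 -166.9   56.9]
```

jog_arm(series="-0.25 -0.04 0 0 0 0.57 0.29; -0.26 -0.03 0 0 0 0.57 0.29; -0.25 -0.03 0 0 0 0.57 0.29; -0.25 -0.05 0 0 0 0.57 0.29; -0.25 -0.04 0 0 0 0.57 0.29")

```text
time_s: 4.15
eef_pos: [644.5, -152.4, 59.1]
eef_rot: [[0.721, 0.693, 0.004], [0.693, -0.721, 0.0], [0.003, 0.002, -1.0]]
force: [1.4, 1.6, 0.6]
opening: 25.6
```

```bash
python3 arc.py
```

```text
-56.158011829467824 90.75911936729142
now [ 644.5 -152.4   59.1] head 43.9 q [ 0.06  0.48 -0.22  0.   -0.87 -2.44] F [1.4 1.6 0.6] op 25.6 t 4.15
-0.24 -0.08 0.07 0.02 -0.03 0.57 0.29; -0.25 -0.06 0 0 0 0.57 0.29; -0.24 -0.07 0 0 0 0.57 0.29; -0.24 -0.07 0 0 0 0.57 0.29; -0.24 -0.08 0 0 0 0.57 0.29
-0.24 -0.09 0 0 0 0.57 0.29; -0.24 -0.1 0 0 0 0.57 0.29
7 end [ 593.9 -166.9   57. ]
```

jog_arm(series="-0.24 -0.08 0 0 0 0.57 0.29; -0.25 -0.06 0 0 0 0.57 0.29; -0.24 -0.07 0 0 0 0.57 0.29; -0.24 -0.07 0 0 0 0.57 0.29; -0.24 -0.08 0 0 0 0.57 0.29")

```text
time_s: 4.57
eef_pos: [609.5, -166.0, 59.2]
eef_rot: [[0.887, 0.463, 0.004], [0.463, -0.887, -0.0], [0.004, 0.002, -1.0]]
force: [1.6, 0.4, -0.6]
opening: 25.5
```

```bash
python3 arc.py; python3 -c "
from h import *
t=viewer.capture('top');crop(t,270,180,430,300,'t_disc2')"
```

```text
-80.13687577456304 90.3107266911129
now [ 609.5 -166.    59.2] head 27.6 q [ 0.04  0.43 -0.29  0.   -0.84 -2.7 ] F [ 1.6  0.4 -0.6] op 25.5 t 4.57
-0.24 -0.1 0.07 0.02 -0.04 0.57 0.29; -0.24 -0.1 0 0 0 0.57 0.29
2 end [ 593.9 -166.9   57.1]
t_disc2 scale 5.0
```

View pics/t_disc2.png

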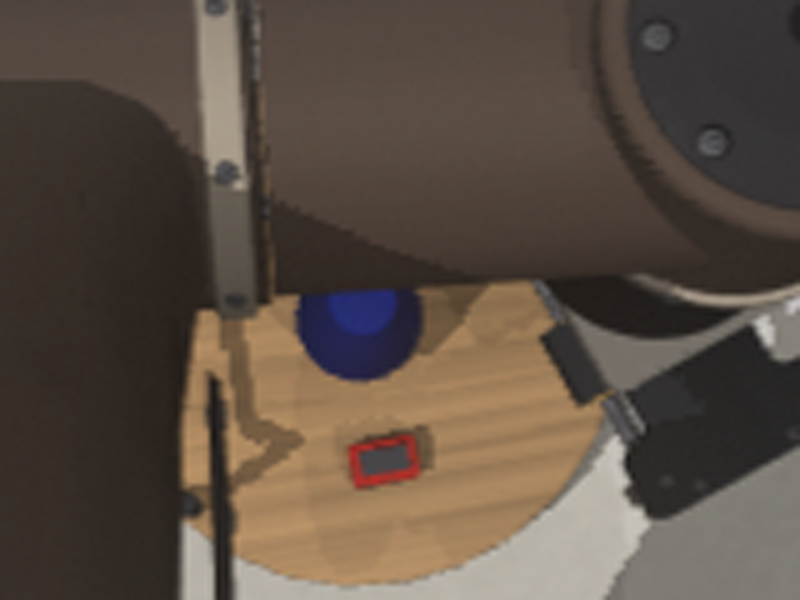

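jog_arm(series="-0.24 -0.1 0 0 0 0.5 0.29; -0.24 -0.1 0 0 0 0.5 0.29; -0.04 -0.02 0 0 0 0 0.29; 0 0 0 0 0 0 0.29; 0 0 0 0 0 0 0.45")

```text
time_s: 5.03
eef_pos: [591.7, -166.7, 58.1]
eef_rot: [[0.926, 0.376, 0.001], [0.376, -0.926, -0.0], [0.001, 0.0, -1.0]]
force: [0.3, -0.0, -0.5]
opening: 28.3
```

```bash
python3 arc.py; python3 -c "
from h import *
t=viewer.capture('scene');crop(t,250,170,400,330,'s_disc2')"
```

```text
-91.46332792134474 89.68354841554292
now [ 591.7 -166.7   58.1] head 22.1 q [ 0.04  0.41 -0.33  0.   -0.83 -2.8 ] F [ 0.3 -0.  -0.5] op 28.3 t 5.03
0.07 0.04 0.04 0 -0.01 0.19 0.29
1 end [ 594.1 -167.    56.9]
s_disc2 scale 3.75
```

View pics/s_disc2.png

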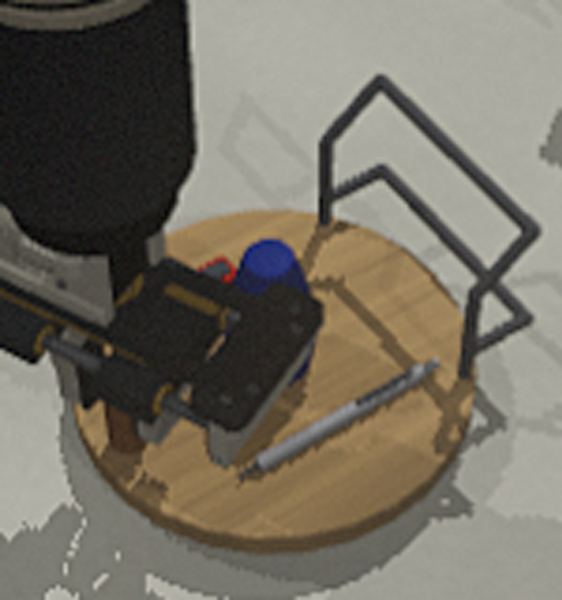

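```bash
python3 -c "
from h import *
s=viewer.capture('scene')
S=lambda x,y:(x/3.75+250-.4,y/3.75+170-.4)
a=onz(s,S(380,80),124);b=onz(s,S(535,231),124);print(a,b,b-a,np.arctan2((b-a)[1],(b-a)[0]),np.linalg.norm(b-a),(a+b)/2)
plan([(592,-167,160,22),(519.5,251,190,102.5)],0.8)"
```

```text
[535.01022705  44.84061769 124.        ] [665.69821279  39.06777107 124.        ] [130.68798575  -5.77284663   0.        ] -0.04414404478602834 130.81542484439385 [600.35421992  41.95419438 124.        ]
now [ 591.6 -166.7   57.6] head 22.1 q [ 0.04  0.41 -0.33  0.   -0.83 -2.8 ] F [0.1 0.5 0.1] op 34.8 t 5.13
0 0 -0.85 0 0 0 0.8; 0 0.01 -0.85 0 0 0 0.8; 0 0 -0.86 0 0 0.01 0.8; 0.01 0.01 -0.85 0 0 0 0.8; 0.19 -0.86 -0.06 0 0 -0.88 0.8
0.26 -0.84 -0.06 0 0 -0.88 0.8; 0.33 -0.82 -0.06 0 0 -0.88 0.8; 0.41 -0.79 -0.06 0 0 -0.88 0.8; 0.47 -0.75 -0.06 0 0 -0.88 0.8; 0.54 -0.7 -0.06 0 0 -0.88 0.8
0.6 -0.65 -0.06 0 0 -0.88 0.8; 0.65 -0.6 -0.06 0 0 -0.88 0.8; 0.7 -0.54 -0.07 0 0 -0.88 0.8; 0.75 -0.47 -0.06 0 0 -0.88 0.8; 0.78 -0.41 -0.07 0 0 -0.87 0.8
0.82 -0.34 -0.06 0 0 -0.88 0.8; 0.84 -0.26 -0.07 0 0 -0.87 0.8; 0.86 -0.19 -0.06 0 0 -0.88 0.8; 0.88 -0.12 -0.07 0 0 -0.87 0.8; 0.89 -0.04 -0.06 0 0 -0.88 0.8
20 end [519.3 251.1 189.9]
```

The rail now runs at about -0.04 rad and is 131 mm long, which agrees with its known size. The disc is turned, so next is the pot.

jog_arm(series="0 0 -0.85 0 0 0 0.8; 0 0 -0.85 0 0 0 0.8; 0 0 -0.85 0 0 0 0.8; 0 0 -0.9 0 0 0 0.8; 0.19 -0.86 -0.06 0 0 -0.88 0.8")

```text
time_s: 5.55
eef_pos: [590.2, -143.2, 168.0]
eef_rot: [[0.892, 0.453, 0.007], [0.453, -0.892, -0.002], [0.006, 0.005, -1.0]]
force: [1.7, 0.8, 0.8]
opening: 66.2
```

jog_arm(series="0.26 -0.84 -0.06 0 0 -0.88 0.8; 0.33 -0.82 -0.06 0 0 -0.88 0.8; 0.41 -0.79 -0.06 0 0 -0.88 0.8; 0.47 -0.75 -0.06 0 0 -0.88 0.8; 0.54 -0.7 -0.06 0 0 -0.88 0.8")

```text
time_s: 5.97
eef_pos: [563.9, -8.7, 171.8]
eef_rot: [[0.608, 0.794, 0.0], [0.794, -0.608, -0.0], [0.0, 0.0, -1.0]]
force: [1.3, 0.2, -0.3]
opening: 69.9
```

jog_arm(series="0.6 -0.65 -0.06 0 0 -0.88 0.8; 0.65 -0.6 -0.06 0 0 -0.88 0.8; 0.7 -0.54 -0.06 0 0 -0.88 0.8; 0.75 -0.47 -0.06 0 0 -0.88 0.8; 0.78 -0.41 -0.06 0 0 -0.88 0.8")

```text
time_s: 6.38
eef_pos: [541.3, 122.2, 180.9]
eef_rot: [[0.212, 0.977, 0.0], [0.977, -0.212, 0.0], [0.0, 0.0, -1.0]]
force: [0.9, 0.1, -0.2]
opening: 70.3
```

jog_arm(series="0.82 -0.34 -0.06 0 0 -0.88 0.8; 0.84 -0.26 -0.06 0 0 -0.88 0.8; 0.86 -0.19 -0.06 0 0 -0.88 0.8; 0.88 -0.12 -0.06 0 0 -0.88 0.8; 0.89 -0.04 -0.06 0 0 -0.88 0.8")

```text
time_s: 6.8
eef_pos: [518.1, 253.0, 189.8]
eef_rot: [[-0.224, 0.975, -0.0], [0.975, 0.224, -0.0], [-0.0, -0.0, -1.0]]
force: [0.1, 0.1, -0.6]
opening: 69.9
```

```bash
python3 -c "
from h import *
c=viewer.capture('wrist');cv2.imwrite('pics/w2.png',c['image'][:,:,::-1])
t=viewer.capture('top');crop(t,270,180,430,300,'t_disc3')
plan([(519.5,251,83,102.5)],0.8)
A=np.radians(12.5);ex=np.array([np.cos(A),np.sin(A),0]);ey=np.array([-np.sin(A),np.cos(A),0]);g=np.array([519.5,251,118])
print(proj(c,[g+sx*20*ex+sy*13.5*ey for sx,sy in((-1,-1),(1,-1),(1,1),(-1,1))]))
"
```

```text
t_disc3 scale 5.0
now [518.3 254.9 189.8] head 103.1 q [ 0.8   0.23 -0.26  0.   -1.08 -2.14] F [-1.5 -0.3 -0.1] op 70.4 t 6.9
-0.03 0 0.89 0 0 0.03 0.8; -0.04 0 0.89 0 0 0.02 0.8; -0.03 0 0.89 0 0 0.03 0.8; -0.04 0.01 0.89 0.01 0 0.02 0.8
4 end [519.6 250.9  83. ]
[[301.39280497 222.85905742]
 [301.98405736 285.63914625]
 [345.74392692 286.00038837]
 [347.33049532 223.24810616]]
```

View pics/w2.png

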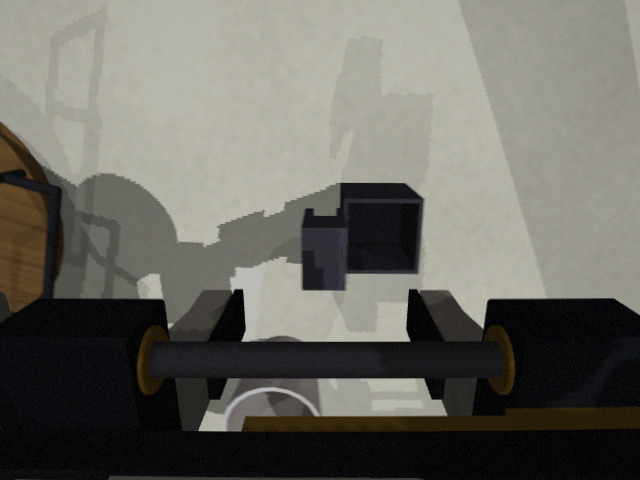

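View pics/t_disc3.png

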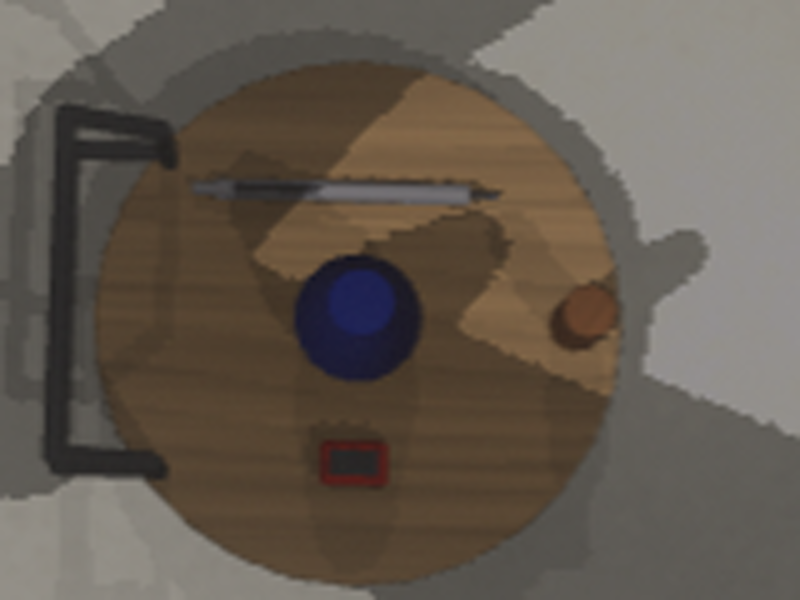

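The block top in the wrist view spans (302–347, 227–290). That is 4 px beyond the prediction, so the grip point is about (521.5, 251). The edges line up with the tool.

```bash
python3 -c "
from h import *
t=viewer.capture('top')
T=lambda x,y:(x/5+270-.4,y/5+180-.4)
a=onz(t,T(57,462),124);b=onz(t,T(67,112),124);print(a,b,np.linalg.norm(b-a),np.arctan2((b-a)[1],(b-a)[0]),(a+b)/2)
p=onz(t,T(591,310),85);print('peg',p,np.arctan2(p[1]+77,p[0]-594)+np.pi/2)
plan([(521.5,251,83,103)],0.8)"
```

```text
[533.04409928  40.41318352 124.        ] [666.39925836  35.29042592 124.        ] 133.45351662504635 -0.03839551490246238 [599.72167882  37.85180472 124.        ]
peg [ 590.89029438 -166.05565935   85.        ] -0.034904493022980265
now [518.2 253.4 189.6] head 102.9 q [ 0.79  0.23 -0.26  0.   -1.08 -2.14] F [-0.1 -0.3 -0.1] op 70.3 t 6.95
-0.03 0.02 0.89 0 0 -0.01 0.8; -0.02 0.02 0.89 0 0 0 0.8; -0.03 0.03 0.89 0 0 -0.01 0.8; -0.02 0.02 0.88 0 0 0 0.8
4 end [521.5 251.1  83.1]
```

jog_arm(series="-0.03 0.02 0.89 0 0 0 0.8; -0.02 0.02 0.89 0 0 0 0.8; -0.03 0.03 0.89 0 0 0 0.8; -0.02 0.02 0.88 0 0 0 0.6; 0 0 0 0 0 0 0.4")

```text
time_s: 7.37
eef_pos: [519.1, 246.3, 78.1]
eef_rot: [[-0.217, 0.976, -0.007], [0.976, 0.217, -0.005], [-0.003, -0.008, -1.0]]
force: [-0.3, -0.6, -1.2]
opening: 61.7
```

jog_arm(series="0 0 0 0 0 0 0.4; 0 0 0 0 0 0 0.3; 0 0 0 0 0 0 0.2; 0 0 0 0 0 0 0.2; 0 0 0 0 0 0 0.2")

```text
time_s: 7.78
eef_pos: [522.2, 249.7, 84.6]
eef_rot: [[-0.219, 0.976, 0.002], [0.976, 0.219, 0.002], [0.001, 0.002, -1.0]]
force: [0.8, 0.6, -0.1]
opening: 29.2
```

```bash
python3 -c "
from h import *
plan([(521.5,251,200,103)],0.2)
c=viewer.capture('wrist');cv2.imwrite('pics/w3.png',c['image'][:,:,::-1])"
```

```text
now [522.2 249.7  84.6] head 102.7 q [ 0.78  0.33 -0.39  0.   -0.85 -2.13] F [ 0.8  0.6 -0.1] op 29.2 t 7.78
0.01 0 -0.77 0 0 -0.01 0.2; 0.01 0 -0.77 0.01 0 -0.01 0.2; 0.01 0 -0.77 0 0 -0.01 0.2; 0.01 0 -0.77 0.01 -0.01 -0.02 0.2; 0.01 -0.01 -0.77 0 0 -0.01 0.2
5 end [521.5 250.9 200.1]
```

View pics/w3.png

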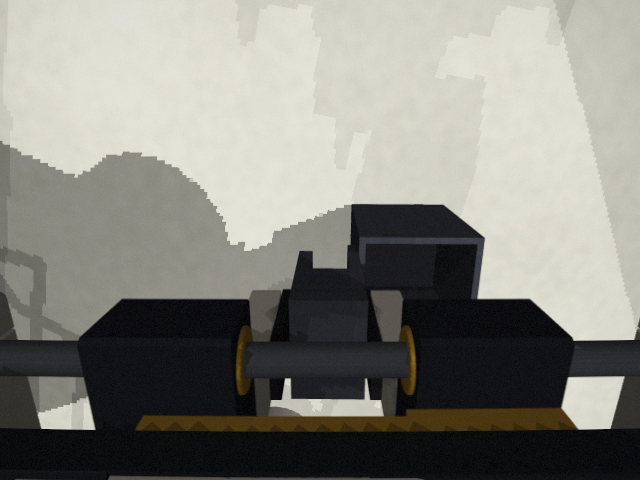

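jog_arm(series="0 0 0 0 0 0 0.2; 0 0 0 0 0 0 0.2; 0 0 0 0 0 0 0.2")

```text
time_s: 8.08
eef_pos: [522.3, 250.1, 84.5]
eef_rot: [[-0.22, 0.976, 0.002], [0.976, 0.22, 0.002], [0.001, 0.002, -1.0]]
force: [-1.8, 1.6, 7.1]
opening: 26.5
```

jog_arm(series="0 0 -0.1 0 0 0 0.2; 0 0 -0.3 0 0 0 0.2; 0 0 -0.7 0 0 0 0.2; 0 0 -0.7 0 0 0 0.2; 0 0 -0.7 0 0 0 0.2")

```text
time_s: 8.5
eef_pos: [521.2, 248.6, 159.1]
eef_rot: [[-0.219, 0.976, -0.001], [0.976, 0.219, -0.001], [-0.001, -0.001, -1.0]]
force: [0.1, 0.8, -2.5]
opening: 27.0
```

```bash
python3 -c "
from h import *
plan([(521.5,251,190,103),(600,60,200,88),(600,40,200,88)],0.2,step=20)
c=viewer.capture('wrist');cv2.imwrite('pics/w4.png',c['image'][:,:,::-1])"
```

```text
now [521.2 248.6 159.1] head 102.6 q [ 0.78  0.25 -0.3  -0.   -1.02 -2.13] F [ 0.1  0.8 -2.5] op 27.0 t 8.5
0.04 0.01 -0.51 -0.01 0 -0.03 0.2; 0.03 0.02 -0.52 0 0.01 -0.03 0.2; -0.62 0.1 -0.03 0 0 0.24 0.2; -0.61 0.12 -0.03 0 0 0.24 0.2; -0.61 0.13 -0.03 0 0 0.24 0.2
-0.61 0.15 -0.03 0 0 0.24 0.2; -0.6 0.16 -0.03 0 0 0.24 0.2; -0.6 0.17 -0.03 0 0 0.24 0.2; -0.6 0.19 -0.03 0 0 0.24 0.2; -0.59 0.2 -0.03 0 0 0.23 0.2
-0.59 0.22 -0.03 0 0 0.24 0.2; -0.58 0.23 -0.03 0 0 0.23 0.2; -0.58 0.24 -0.03 0 0 0.24 0.2; -0.66 0.03 0 0 0 0 0.2
14 end [600.1  40.1 199.9]
```

View pics/w4.png

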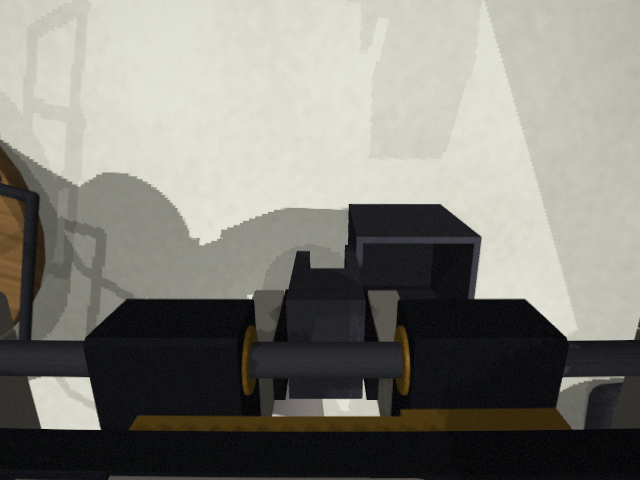

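jog_arm(series="0.03 0 -0.5 0 0 0 0.2; -0.3 0.05 -0.3 0 0 0.24 0.2; -0.62 0.1 -0.1 0 0 0.24 0.2; -0.61 0.12 0 0 0 0.24 0.2; -0.61 0.13 0 0 0 0.24 0.2")

```text
time_s: 8.97
eef_pos: [544.8, 187.9, 185.7]
eef_rot: [[-0.123, 0.992, 0.0], [0.992, 0.123, 0.0], [0.0, 0.0, -1.0]]
force: [0.5, 0.8, -2.6]
opening: 26.7
```

jog_arm(series="-0.61 0.15 0 0 0 0.24 0.2; -0.6 0.16 0 0 0 0.24 0.2; -0.6 0.17 0 0 0 0.24 0.2; -0.6 0.19 0 0 0 0.24 0.2; -0.59 0.2 0 0 0 0.24 0.2")

```text
time_s: 9.38
eef_pos: [577.6, 99.6, 185.2]
eef_rot: [[-0.002, 1.0, -0.001], [1.0, 0.002, -0.0], [-0.0, -0.001, -1.0]]
force: [-0.7, -0.0, -1.5]
opening: 26.7
```

```bash
python3 -c "
from h import *
plan([(599,48,180,88)],0.2,step=20)
c=viewer.capture('wrist');cv2.imwrite('pics/w5.png',c['image'][:,:,::-1])"
```

```text
now [577.6  99.6 185.2] head 90.1 q [ 0.5   0.24 -0.25  0.   -1.08 -2.07] F [-0.7 -0.  -1.5] op 26.7 t 9.38
-0.57 0.24 0.06 0 0 0.12 0.2; -0.57 0.24 0.06 0 0 0.13 0.2; -0.57 0.25 0.05 -0.01 0 0.12 0.2
3 end [599.   48.1 180.1]
```

View pics/w5.png

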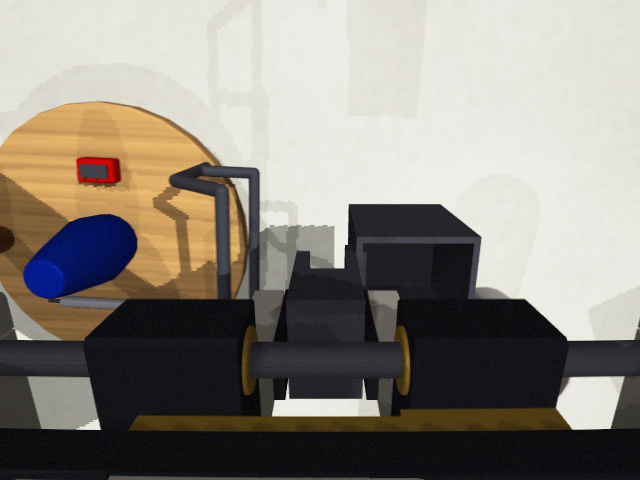

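```bash
python3 -c "
from h import *
c=viewer.capture('wrist')
im=c['image'].astype(int).sum(2)
for v in (215,240,265,290):print(v,im[v,210:266:2])
print(onz(c,(222,210),124),onz(c,(223.5,285),124))
"
```

```text
215 [483 485 484 485 483 238 180 217 222 230 214 181 183 456 458 413 203 143
 134 238 577 471 159 207 234 224 171 665]
240 [437 445 451 453 451 405 162 194 227 233 219 192 139 485 497 499 495 307
 297 146 122 276 157 212 231 219 168 324]
265 [286 285 284 284 478 522 192 194 218 222 229 209 150 304 313 315 313 320
 290 122 298 369 116 142 133 110  80 363]
290 [258 250 253 250 288 297 198 130 134 125 127 110  97 213 290 213 316 363
 363 370 358 358 121 202 198 191 183 267]
[549.17262574  38.33399857 124.        ] [594.38251414  35.81731323 124.        ]
```

```bash
python3 -c "
from h import *
c=viewer.capture('wrist')
for p in ((227.2,215),(228,240),(228.2,265),(228.4,290)):print(onz(c,p,124))
"
```

```text
[551.67113638  42.27564881 124.        ]
[566.26741019  41.71112598 124.        ]
[581.4290836   40.76373891 124.        ]
[597.1995968   39.76614476 124.        ]
```

jog_arm(series="-0.57 0.24 0.05 0 0 0.12 0.2; -0.57 0.24 0.05 0 0 0.12 0.2; -0.5 0.2 0.05 0 0 0.12 0.2; -0.3 0.05 0 0 0 0.05 0.2; 0 0 0 0 0 0 0.2")

```text
time_s: 9.95
eef_pos: [598.7, 41.6, 180.4]
eef_rot: [[0.038, 0.999, -0.001], [0.999, -0.038, -0.0], [-0.0, -0.001, -1.0]]
force: [-0.4, 0.1, -1.8]
opening: 26.8
```

```bash
python3 -c "
from h import *
plan([(599,39.3,150,88)],0.2,step=10)
c=viewer.capture('scene');crop(c,280,100,440,220,'s6')"
```

```text
now [598.7  41.6 180.4] head 87.8 q [ 0.39  0.27 -0.22  0.   -1.08 -2.  ] F [-0.4  0.1 -1.8] op 26.8 t 9.95
-0.02 0 0.25 0 0 -0.01 0.2; -0.02 0 0.25 0 0 -0.01 0.2; -0.02 0.01 0.26 0 0 0 0.2; -0.02 0 0.25 -0.01 0 -0.01 0.2
4 end [598.9  39.2 150.1]
s6 scale 5.0
```

View pics/s6.png

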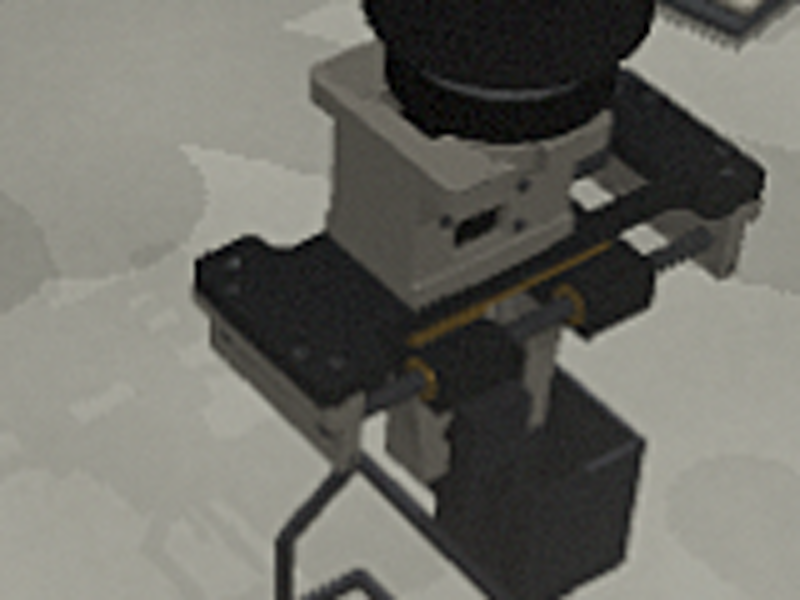

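jog_arm(series="-0.02 0 0.25 0 0 0 0.2; -0.02 0 0.25 0 0 0 0.2; -0.02 0 0.25 0 0 0 0.2; -0.02 0 0.25 0 0 0 0.2; 0 0 0 0 0 0 0.2")

```text
time_s: 10.42
eef_pos: [597.6, 40.5, 148.3]
eef_rot: [[0.036, 0.999, -0.003], [0.999, -0.036, -0.001], [-0.001, -0.003, -1.0]]
force: [-0.4, 0.1, -2.9]
opening: 27.1
```

```bash
python3 -c "
from h import *
plan([(599,39.3,126,88)],0.2,step=5)
c=viewer.capture('scene');crop(c,320,130,440,220,'s7')
c=viewer.capture('wrist');cv2.imwrite('pics/w7.png',c['image'][:,:,::-1])"
```

```text
now [597.6  40.5 148.3] head 87.9 q [ 0.39  0.3  -0.26 -0.   -1.01 -2.  ] F [-0.4  0.1 -2.9] op 27.1 t 10.42
-0.01 0.01 0.15 -0.01 0 0 0.2; -0.01 0.01 0.15 -0.01 0 0 0.2; -0.01 0.01 0.15 0 0 0 0.2; 0 0.01 0.15 -0.01 0 -0.01 0.2; -0.01 0.01 0.14 0 0.01 0 0.2
5 end [599.   39.2 126.1]
s7 scale 6.666666666666667
```

View pics/s7.png

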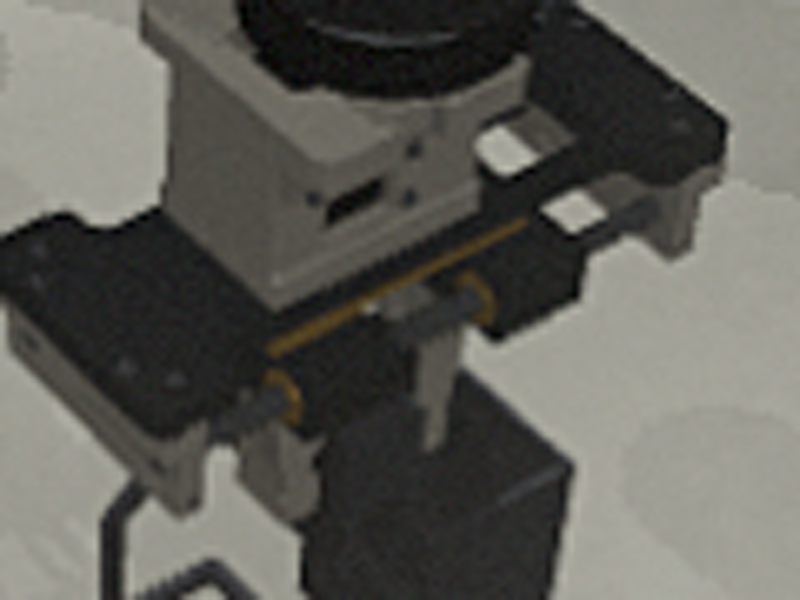

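View pics/w7.png

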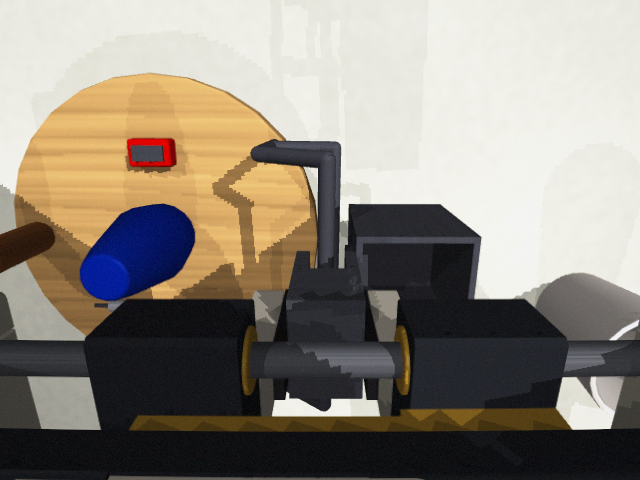

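The rail (columns 319–337) enters the middle of the slot (310–347). I'll lower gently.

jog_arm(series="0 0 0.15 0 0 0 0.2; 0 0 0.15 0 0 0 0.2; 0 0 0.15 0 0 0 0.2; 0 0 0.1 0 0 0 0.2; 0 0 0 0 0 0 0.2")

```text
time_s: 10.93
eef_pos: [598.4, 40.3, 133.2]
eef_rot: [[0.036, 0.999, -0.001], [0.999, -0.036, -0.0], [-0.0, -0.001, -1.0]]
force: [0.3, -0.2, -2.1]
opening: 26.9
```

```bash
python3 -c "
from h import *
plan([(599,39.3,126,88)],0.2,step=5)
c=viewer.capture('wrist');cv2.imwrite('pics/w8.png',c['image'][:,:,::-1])"
```

```text
now [598.4  40.3 133.2] head 87.9 q [ 0.39  0.31 -0.28 -0.   -0.98 -2.  ] F [ 0.3 -0.2 -2.1] op 26.9 t 10.93
-0.02 0.01 0.12 -0.01 0 -0.01 0.2; -0.01 0.01 0.12 0 0 0 0.2
2 end [598.9  39.4 126. ]
```

View pics/w8.png

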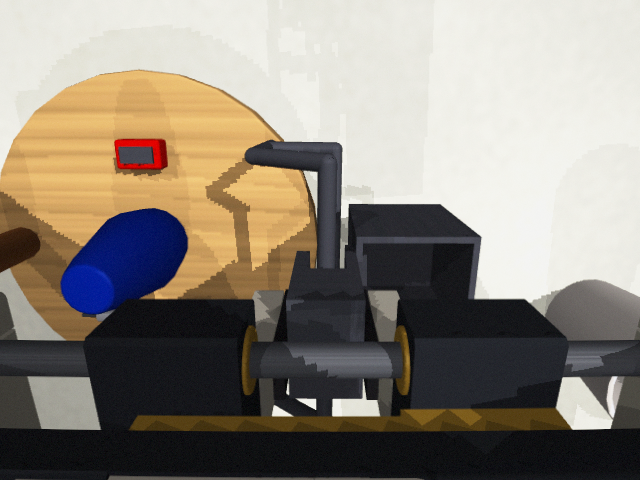

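jog_arm(series="0 0 0.08 0 0 0 0.2; 0.02 0 0.08 0 -0.1 0 0.2; 0.02 0 0 0 -0.2 0 0.2; 0.02 0 0 0 -0.2 0 0.2; 0.02 0 0 0 -0.2 0 0.2")

```text
time_s: 11.4
eef_pos: [599.1, 42.9, 129.3]
eef_rot: [[0.036, 0.999, -0.002], [0.997, -0.036, -0.071], [-0.071, 0.0, -0.997]]
force: [0.4, -0.1, -2.5]
opening: 27.1
```

```bash
python3 -c "
from h import *
plan([(598.5,42.5,125,88)],0.2,step=2,lean=.08)
print(readout.state()['eef_rot'][:,2])"
```

```text
now [599.1  42.9 129.3] head 87.9 q [ 0.44  0.32 -0.31  0.08 -0.97 -2.09] F [ 0.4 -0.1 -2.5] op 27.1 t 11.4
0 -0.01 0.05 -0.01 -0.03 0 0.2; 0 0 0.05 -0.01 -0.03 -0.01 0.2; 0 -0.01 0.04 -0.01 -0.03 0 0.2
3 end [598.5  42.6 125.1]
[-0.00225343 -0.07131713 -0.99745115]
```

jog_arm(series="0 0 0.05 0 0 0 0.2; 0 0 0.05 0 0 0 0.2; 0 0 0 0 0 0 0.2")

```text
time_s: 11.65
eef_pos: [598.7, 42.7, 125.8]
eef_rot: [[0.036, 0.999, -0.003], [0.997, -0.036, -0.07], [-0.07, -0.001, -0.998]]
force: [-0.6, -0.4, -2.0]
opening: 26.5
```

jog_arm(series="0 0 0.04 0 0 0 0.2; 0 0 0.03 0 0 0 0.2; 0 0 0 0 0 0 0.2")

```text
time_s: 11.9
eef_pos: [599.5, 42.4, 124.8]
eef_rot: [[0.036, 0.999, -0.001], [0.997, -0.036, -0.07], [-0.07, 0.001, -0.998]]
force: [0.4, 0.2, 0.9]
opening: 27.0
```

Contact is at TCP z 124.8, where 124.6 was expected. One more small press, then a look.

jog_arm(series="0 0 0.03 0 0 0 0.2; 0 0 0 0 0 0 0.2")

```text
time_s: 12.07
eef_pos: [600.1, 42.4, 124.7]
eef_rot: [[0.036, 0.999, 0.0], [0.997, -0.036, -0.07], [-0.07, 0.003, -0.998]]
force: [-0.2, 0.2, 6.5]
opening: 26.7
```

```bash
python3 -c "
from h import *
c=viewer.capture('wrist');cv2.imwrite('pics/w9.png',c['image'][:,:,::-1])
c=viewer.capture('scene');crop(c,320,130,440,250,'s9')
print(readout.state()['force'])"
```

```text
s9 scale 5.0
[ 0.18839074 -0.27107424  6.04667784]
```

View pics/w9.png

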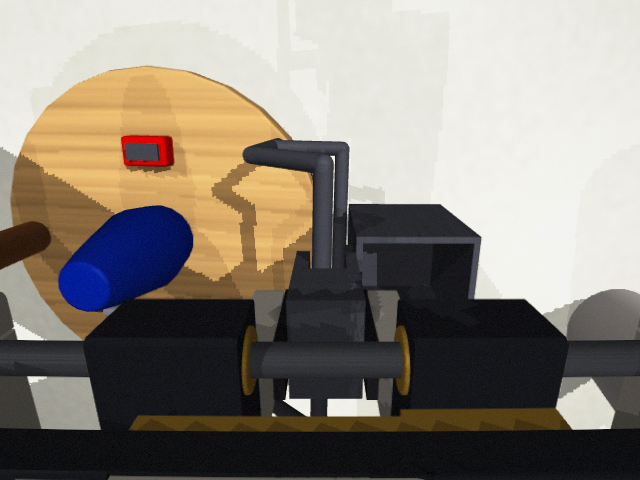

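View pics/s9.png

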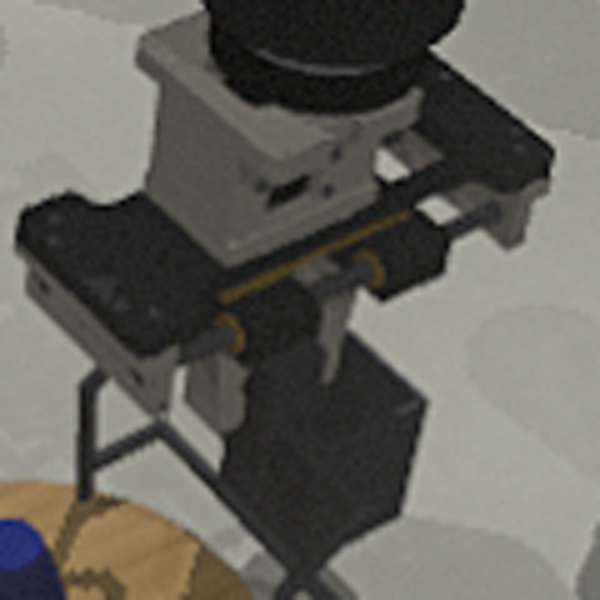

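jog_arm(series="0 0 -0.02 0 0 0 0.28; 0 0 0 0 0 0 0.29; 0 0 0 0 0 0 0.295; 0 0 0 0 0 0 0.3; 0 0 0 0 0 0 0.302")

```text
time_s: 12.58
eef_pos: [599.7, 42.5, 124.7]
eef_rot: [[0.036, 0.999, -0.001], [0.997, -0.036, -0.07], [-0.07, 0.002, -0.998]]
force: [1.3, -0.3, 6.4]
opening: 26.7
```

jog_arm(series="0 0 0 0 0 0 0.304; 0 0 0 0 0 0 0.306; 0 0 0 0 0 0 0.308; 0 0 0 0 0 0 0.31; 0 0 0 0 0 0 0.312")

```text
time_s: 13.0
eef_pos: [599.1, 42.6, 123.9]
eef_rot: [[0.036, 0.999, -0.002], [0.997, -0.036, -0.07], [-0.07, 0.0, -0.998]]
force: [1.0, 0.6, 2.0]
opening: 27.5
```

jog_arm(series="0 0 0 0 0 0 0.314; 0 0 0 0 0 0 0.316; 0 0 0 0 0 0 0.318; 0 0 0 0 0 0 0.32; 0 0 0 0 0 0 0.323")

```text
time_s: 13.42
eef_pos: [598.5, 42.3, 123.5]
eef_rot: [[0.036, 0.999, -0.004], [0.997, -0.036, -0.07], [-0.07, -0.001, -0.998]]
force: [-1.1, -0.1, -0.5]
opening: 28.6
```

jog_arm(series="0 0 0 0 0 0 0.326; 0 0 0 0 0 0 0.33; 0 0 0 0 0 0 0.335; 0 0 0 0 0 0 0.34; 0 0 0 0 0 0 0.345")

```text
time_s: 13.83
eef_pos: [598.9, 42.4, 123.9]
eef_rot: [[0.036, 0.999, -0.003], [0.997, -0.036, -0.07], [-0.07, -0.0, -0.998]]
force: [-0.0, 0.4, -0.8]
opening: 29.9
```

```bash
python3 -c "
from h import *
c=viewer.capture('wrist');cv2.imwrite('pics/w10.png',c['image'][:,:,::-1])
c=viewer.capture('scene');crop(c,320,130,440,250,'s10')
"
```

```text
s10 scale 5.0
```

View pics/w10.png

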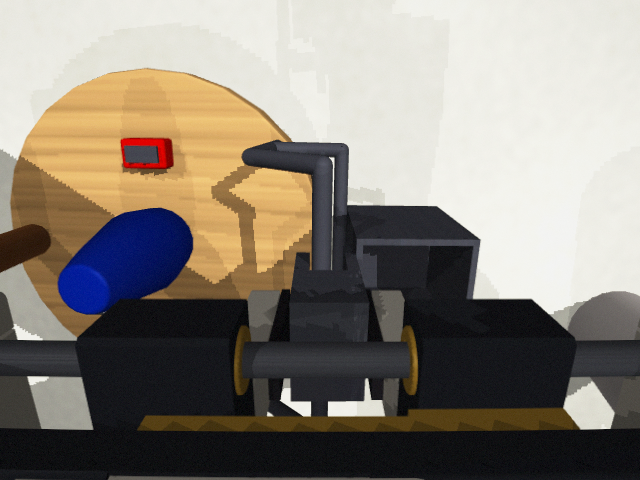

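View pics/s10.png

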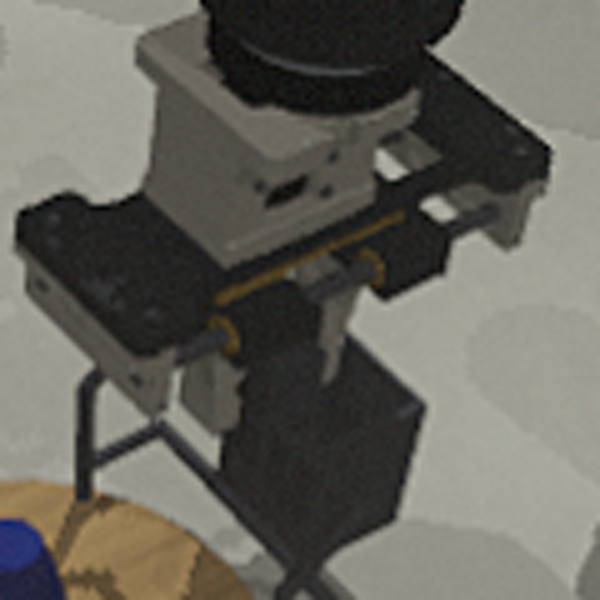

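jog_arm(series="0 0 0 0 0 0 0.355; 0 0 0 0 0 0 0.365; 0 0 0 0 0 0 0.375; 0 0 0 0 0 0 0.385; 0 0 0 0 0 0 0.4")

```text
time_s: 14.35
eef_pos: [598.9, 42.5, 123.9]
eef_rot: [[0.036, 0.999, -0.003], [0.997, -0.036, -0.07], [-0.07, -0.0, -0.998]]
force: [0.1, 0.1, -0.3]
opening: 35.0
```

jog_arm(series="0 0 0 0 0 0 0.42; 0 0 0 0 0 0 0.44; 0 0 0 0 0 0 0.46; 0 0 0 0 0 0 0.48; 0 0 0 0 0 0 0.5")

```text
time_s: 14.77
eef_pos: [598.9, 42.5, 123.9]
eef_rot: [[0.036, 0.999, -0.003], [0.997, -0.036, -0.07], [-0.07, -0.0, -0.998]]
force: [0.0, 1.0, 0.5]
opening: 42.7
```

```bash
python3 -c "
from h import *
c=viewer.capture('wrist');cv2.imwrite('pics/w11.png',c['image'][:,:,::-1])
plan([(599,42,124,88)],0.5,lean=0.07,step=15)
"
```

```text
now [598.9  42.5 123.9] head 87.9 q [ 0.44  0.33 -0.32  0.08 -0.96 -2.09] F [ 0.7 -0.  -0.8] op 43.5 t 14.82
-0.02 0 0 -0.03 0 -0.01 0.5
1 end [598.9  41.9 124. ]
```

View pics/w11.png

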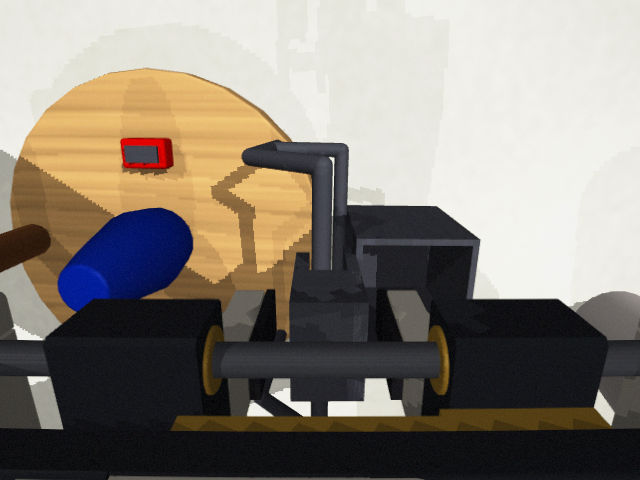

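The pot is hanging, and the fingers are clear on both sides. I'll back straight out along the tool axis.

jog_arm(series="0 0 -0.2 0 0 0 0.5; 0 0 -0.4 0 0 0 0.5; 0 0 -0.6 0 0 0 0.5; 0 0 -0.8 0 0 0 0.5; 0 0 -0.8 0 0 0 0.5")

```text
time_s: 15.23
eef_pos: [598.8, 48.2, 208.7]
eef_rot: [[0.036, 0.999, -0.003], [0.997, -0.036, -0.07], [-0.07, -0.001, -0.998]]
force: [1.0, 0.8, -0.1]
opening: 43.6
```

```bash
python3 -c "
from h import *
plan([(599,48,230,95),(485.5,-389,230,180)],0.6)
c=viewer.capture('wrist');cv2.imwrite('pics/w12.png',c['image'][:,:,::-1])
"
```

```text
now [598.8  48.2 208.7] head 87.9 q [ 0.45  0.26 -0.2   0.07 -1.14 -2.08] F [ 1.   0.8 -0.1] op 43.6 t 15.23
-0.03 0 -0.35 -0.03 0.35 -0.62 0.6; -0.02 0.01 -0.36 -0.02 0.35 -0.61 0.6; -0.83 -0.3 0 0 0 -0.87 0.6; -0.81 -0.37 0 0 0 -0.87 0.6; -0.77 -0.44 0 0 0 -0.87 0.6
-0.73 -0.5 0 0 0 -0.87 0.6; -0.68 -0.56 0 0 0 -0.87 0.6; -0.63 -0.62 0 0 0 -0.87 0.6; -0.58 -0.67 0 0 0 -0.87 0.6; -0.51 -0.72 0 0 0 -0.87 0.6
-0.45 -0.76 0 0 0 -0.88 0.6; -0.38 -0.8 0 0 0 -0.87 0.6; -0.31 -0.83 0 0 0 -0.88 0.6; -0.24 -0.85 0 0 0 -0.87 0.6; -0.16 -0.87 0 0 0 -0.88 0.6
-0.09 -0.88 0 0 0 -0.87 0.6; -0.01 -0.89 0 0 0 -0.88 0.6; 0.07 -0.88 0 0 0 -0.87 0.6; 0.15 -0.88 0.01 0 0 -0.88 0.6
19 end [ 485.5 -389.1  230. ]
```

View pics/w12.png

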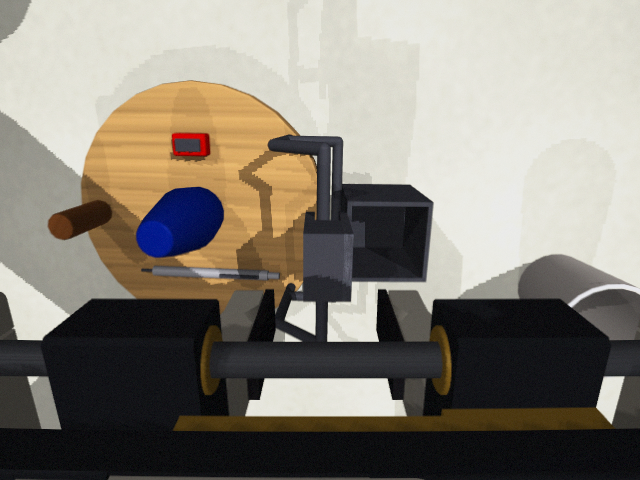

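jog_arm(series="0 0 -0.35 0 0.35 -0.6 0.6; 0 0 -0.35 0 0.35 -0.6 0.6; -0.83 -0.3 0 0 0 -0.87 0.6; -0.81 -0.37 0 0 0 -0.87 0.6; -0.77 -0.44 0 0 0 -0.87 0.6")

```text
time_s: 15.7
eef_pos: [578.5, -28.3, 229.4]
eef_rot: [[-0.343, 0.939, -0.003], [0.939, 0.343, 0.0], [0.001, -0.003, -1.0]]
force: [-1.0, -0.3, -0.5]
opening: 52.4
```

jog_arm(series="-0.73 -0.5 0 0 0 -0.87 0.6; -0.68 -0.56 0 0 0 -0.87 0.6; -0.63 -0.62 0 0 0 -0.87 0.6; -0.58 -0.67 0 0 0 -0.87 0.6; -0.51 -0.72 0 0 0 -0.87 0.6")

```text
time_s: 16.12
eef_pos: [544.5, -157.0, 229.5]
eef_rot: [[-0.706, 0.708, -0.003], [0.708, 0.706, -0.0], [0.002, -0.002, -1.0]]
force: [0.2, -0.5, 0.4]
opening: 52.8
```

jog_arm(series="-0.45 -0.76 0 0 0 -0.87 0.6; -0.38 -0.8 0 0 0 -0.87 0.6; -0.31 -0.83 0 0 0 -0.87 0.6; -0.24 -0.85 0 0 0 -0.87 0.6; -0.16 -0.87 0 0 0 -0.87 0.6")

```text
time_s: 16.53
eef_pos: [510.6, -285.3, 229.6]
eef_rot: [[-0.939, 0.344, -0.004], [0.344, 0.939, -0.0], [0.003, -0.001, -1.0]]
force: [0.8, 0.0, 0.5]
opening: 53.0
```

```bash
python3 -c "
from h import *
plan([(485.5,-389,200,180)],0.6)
c=viewer.capture('wrist');cv2.imwrite('pics/w13.png',c['image'][:,:,::-1]);print(proj(c,[[485.3,-389.2,140],[555,-383,95]]))
c=viewer.capture('top');crop(c,220,180,380,300,'t13')
"
```

```text
now [ 510.6 -285.3  229.6] head 159.9 q [-0.17  0.21 -0.19  0.   -1.18 -0.18] F [0.8 0.  0.5] op 53.0 t 16.53
-0.1 -0.88 0.25 0 -0.01 -0.88 0.6; -0.02 -0.89 0.25 0 -0.01 -0.88 0.6; 0.05 -0.89 0.24 0 -0.01 -0.88 0.6; 0.13 -0.88 0.25 -0.01 -0.01 -0.88 0.6
4 end [ 485.5 -389.1  200. ]
[[305.79809847  69.75350753]
 [218.46225215 122.91539335]]
t13 scale 5.0
```

View pics/w13.png

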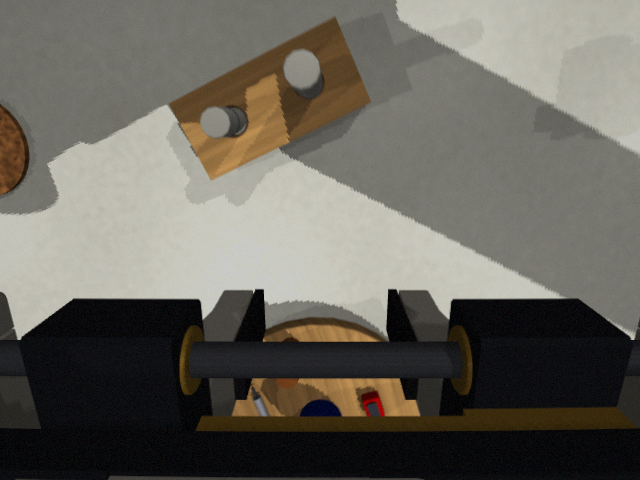

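View pics/t13.png

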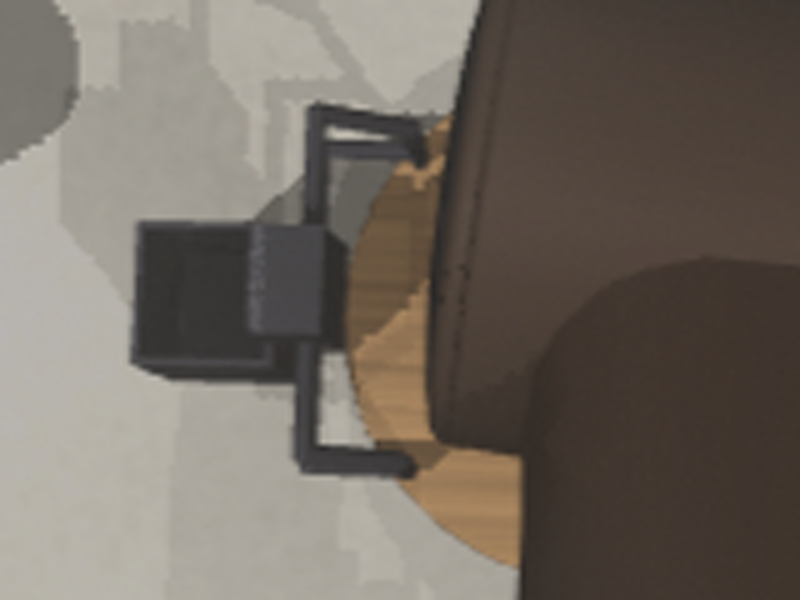

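```bash
python3 -c "
from h import *
w=viewer.capture('wrist');t=viewer.capture('top')
print('hl',onz(w,(302,68),140),onz(w,(216,122),95))
T=lambda x,y:(x/5+220-.4,y/5+180-.4)
print('rim outer',onz(t,T(137,222),103),onz(t,T(131,363),103))
print('hook top',[onz(t,T(*p),157) for p in((250,225),(325,226),(322,335),(250,333))])
print('rail',onz(t,T(316,112),124),onz(t,T(305,462),124))
"
```

```text
hl [ 485.94324543 -392.2671229   140.        ] [ 555.22017427 -385.87628753   95.        ]
rim outer [628.76809014 107.68153128 103.        ] [573.74843796 110.13211106 103.        ]
hook top [array([618.30341182,  57.40012009, 157.        ]), array([617.34951624,  29.90131926, 157.        ]), array([577.28594427,  31.41832615, 157.        ]), array([578.54283956,  57.68757494, 157.        ])]
rail [666.40787574  35.67236508 124.        ] [533.0580025   41.16546082 124.        ]
```

```bash
python3 -c "
from h import *
plan([(485.6,-390.5,190,180),(485.6,-390.5,109,180)],0.6)
"
```

```text
now [ 510.7 -284.7  229.2] head 159.4 q [-0.17  0.21 -0.19  0.   -1.18 -0.19] F [0.1 0.9 0. ] op 52.3 t 16.73
-0.09 -0.72 0.26 0 -0.01 -0.72 0.6; -0.04 -0.72 0.26 0 -0.01 -0.72 0.6; 0.01 -0.73 0.26 0 -0.01 -0.72 0.6; 0.07 -0.72 0.26 0 -0.01 -0.71 0.6; 0.11 -0.72 0.27 -0.01 0 -0.72 0.6
0 0 0.9 0 0 0 0.6; 0 0 0.9 0 0 0 0.6; 0 0 0.9 0 0 0 0.6
8 end [ 485.7 -390.6  109. ]
```

jog_arm(series="-0.09 -0.72 0.26 0 0 -0.72 0.6; -0.04 -0.72 0.26 0 0 -0.72 0.6; 0 -0.72 0.26 0 0 -0.72 0.6; 0.07 -0.72 0.26 0 0 -0.72 0.6; 0.11 -0.72 0.26 0 0 -0.72 0.6")

```text
time_s: 17.15
eef_pos: [487.0, -389.7, 190.2]
eef_rot: [[-1.0, -0.008, -0.004], [-0.008, 1.0, -0.0], [0.004, -0.0, -1.0]]
force: [0.7, -0.6, -1.0]
opening: 52.1
```

```bash
python3 -c "
from h import *
plan([(485.6,-390.5,109,180)],0.6,step=20)
c=viewer.capture('wrist');cv2.imwrite('pics/w14.png',c['image'][:,:,::-1]);print(proj(c,[[485.6,-390.5,140],[555,-383,95]]))
"
```

```text
now [ 487.  -389.7  190.2] head -179.6 q [-0.36  0.3  -0.16  0.   -1.12  0.37] F [ 0.7 -0.6 -1. ] op 52.1 t 17.15
0.01 -0.01 0.54 0 -0.01 0.02 0.6; 0.01 0 0.54 0 -0.01 0.01 0.6; 0.01 -0.01 0.54 0 -0.01 0.02 0.6; 0.01 0 0.54 0 0 0.01 0.6; 0 -0.01 0.55 0 -0.01 0.02 0.6
5 end [ 485.7 -390.6  108.9]
[[328.86003947 268.12147027]
 [223.2290009  253.58846906]]
```

View pics/w14.png

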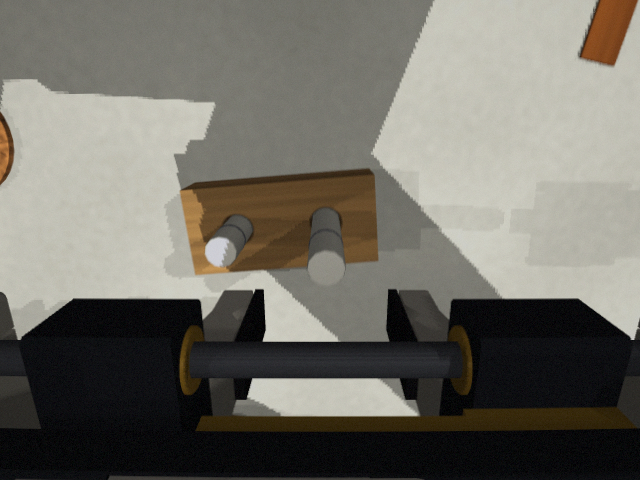

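The highlighter top is at (326,267), against a predicted (329,268). I'll descend.

jog_arm(series="0 0 0.55 0 0 0 0.6; 0 0 0.7 0 0 0 0.6; 0 0 0.7 0 0 0 0.6; 0 0 0.5 0 0 0 0.6; 0 0 0.25 0 0 0 0.5")

```text
time_s: 17.62
eef_pos: [485.8, -388.4, 107.1]
eef_rot: [[-1.0, -0.003, -0.007], [-0.003, 1.0, 0.001], [0.007, 0.001, -1.0]]
force: [-0.8, -0.5, 0.0]
opening: 49.4
```

jog_arm(series="0 0 0 0 0 0 0.4; 0 0 0 0 0 0 0.2; 0 0 0 0 0 0 0.15; 0 0 0 0 0 0 0.15; 0 0 0 0 0 0 0.15")

```text
time_s: 18.03
eef_pos: [486.9, -390.2, 110.4]
eef_rot: [[-1.0, -0.004, -0.002], [-0.004, 1.0, -0.001], [0.002, -0.001, -1.0]]
force: [0.1, 0.1, 2.7]
opening: 21.1
```

jog_arm(series="0 0 0 0 0 0 0.15; 0 0 -0.1 0 0 0 0.15; 0 0 -0.3 0 0 0 0.15; 0 0 -0.6 0 0 0 0.15; 0 0 -0.8 0 0 0 0.15")

```text
time_s: 18.45
eef_pos: [485.5, -389.4, 162.7]
eef_rot: [[-1.0, -0.004, -0.007], [-0.004, 1.0, 0.001], [0.007, 0.002, -1.0]]
force: [-0.2, 0.2, -0.4]
opening: 21.2
```

```bash
python3 -c "
from h import *
plan([(485.6,-390.5,250,180)],0.15,step=25)
c=viewer.capture('wrist');cv2.imwrite('pics/w15.png',c['image'][:,:,::-1])
c=viewer.capture('scene');crop(c,60,160,300,340,'s15')
"
```

```text
now [ 485.5 -389.4  162.7] head -179.8 q [-0.36  0.32 -0.19  0.   -1.06  0.37] F [-0.2  0.2 -0.4] op 21.2 t 18.45
0 -0.01 -0.73 0 -0.02 0.01 0.15; 0 -0.01 -0.73 0.01 -0.02 0.01 0.15; 0 -0.01 -0.73 0 -0.02 0.01 0.15; 0.01 0 -0.72 0.01 -0.01 0.01 0.15
4 end [ 485.5 -390.4  250. ]
s15 scale 3.3333333333333335
```

View pics/w15.png

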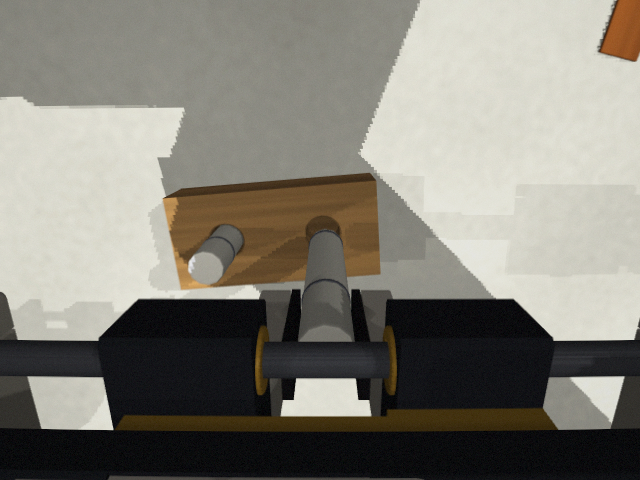

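View pics/s15.png

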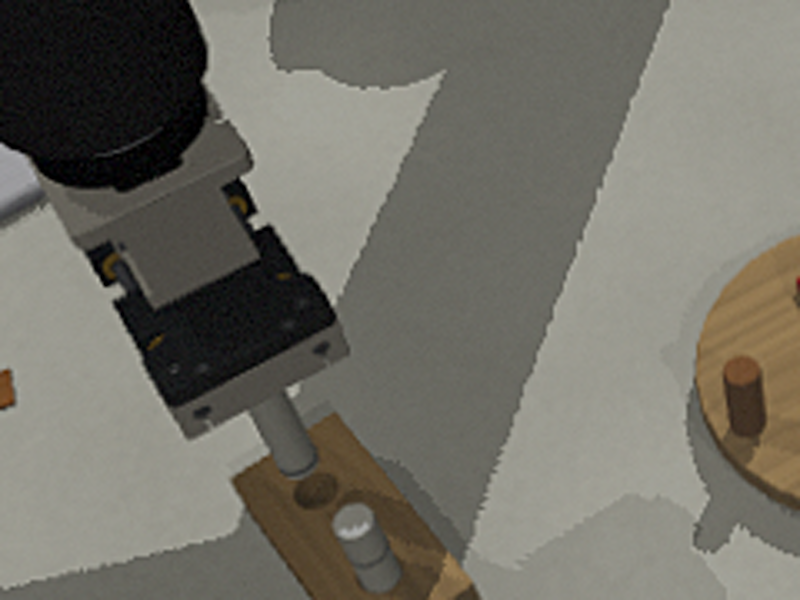

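jog_arm(series="0 0 -0.8 0 0 0 0.15; 0 0 -0.9 0 0 0 0.15; 0 0 -0.9 0 0 0 0.15; 0 0 -0.9 0 0 0 0.15; 0 0 -0.5 0 0 0 0.15")

```text
time_s: 18.97
eef_pos: [487.4, -390.5, 287.1]
eef_rot: [[-1.0, -0.004, -0.001], [-0.004, 1.0, -0.002], [0.001, -0.002, -1.0]]
force: [0.2, 0.3, 0.7]
opening: 21.3
```

```bash
python3 -c "
from h import *
plan([(600,80,285,180)],0.15,step=25)
"
```

```text
now [ 487.4 -390.5  287.1] head -179.8 q [-0.36  0.24 -0.01  0.   -1.31  0.37] F [0.2 0.3 0.7] op 21.3 t 18.97
-0.19 0.78 0 0 0 0 0.15; -0.19 0.78 0 0 0 0 0.15; -0.19 0.78 0 0 0 0 0.15; -0.19 0.78 0 0 0 0 0.15; -0.19 0.78 0 0 0 0 0.15
-0.19 0.78 0 0 0 0 0.15; -0.19 0.78 0 0 0 0 0.15; -0.19 0.79 0 0 0 0 0.15; -0.19 0.78 0 0 0 0 0.15; -0.19 0.79 0 0 0 0 0.15
-0.19 0.78 0 0 0 0 0.15; -0.19 0.79 0 0 0 0 0.15; -0.19 0.78 0 0 0 0.01 0.15; -0.19 0.79 0 0 0 0 0.15; -0.19 0.78 0.01 0 0 0.01 0.15
-0.19 0.79 0 0 0 0 0.15; -0.19 0.79 0.01 -0.01 0 0.01 0.15; -0.19 0.78 0.01 0 0 0 0.15; -0.19 0.79 0 -0.01 0 0.01 0.15; -0.19 0.78 0.01 0 -0.01 0 0.15
20 end [599.9  80.  284.9]
```

jog_arm(series="-0.1 0.4 0 0 0 0 0.15; -0.19 0.78 0 0 0 0 0.15; -0.19 0.78 0 0 0 0 0.15; -0.19 0.78 0 0 0 0 0.15; -0.19 0.78 0 0 0 0 0.15")

```text
time_s: 19.38
eef_pos: [511.9, -282.8, 282.5]
eef_rot: [[-1.0, -0.003, -0.005], [-0.003, 1.0, 0.001], [0.005, 0.001, -1.0]]
force: [0.3, 0.2, -0.4]
opening: 21.2
```

jog_arm(series="-0.19 0.78 0 0 0 0 0.15; -0.19 0.78 0 0 0 0 0.15; -0.19 0.78 0 0 0 0 0.15; -0.19 0.78 0 0 0 0 0.15; -0.19 0.78 0 0 0 0 0.15")

```text
time_s: 19.8
eef_pos: [539.9, -165.5, 282.5]
eef_rot: [[-1.0, -0.004, -0.005], [-0.004, 1.0, 0.0], [0.005, 0.0, -1.0]]
force: [0.1, -0.0, -0.8]
opening: 21.3
```

jog_arm(series="-0.19 0.78 0 0 0 0 0.15; -0.19 0.78 0 0 0 0 0.15; -0.19 0.78 0 0 0 0 0.15; -0.19 0.78 0 0 0 0 0.15; -0.19 0.78 0 0 0 0 0.15")

```text
time_s: 20.22
eef_pos: [567.9, -48.5, 282.4]
eef_rot: [[-1.0, -0.004, -0.005], [-0.004, 1.0, 0.0], [0.005, 0.0, -1.0]]
force: [-0.2, -0.6, -1.1]
opening: 21.3
```

jog_arm(series="-0.19 0.78 0 0 0 0 0.15; -0.19 0.78 0 0 0 0 0.15; -0.19 0.7 0 0 0 0 0.15; -0.19 0.6 0 0 0 0 0.15; -0.1 0.3 0 0 0 0 0.15")

```text
time_s: 20.63
eef_pos: [593.7, 47.0, 282.0]
eef_rot: [[-1.0, -0.005, -0.005], [-0.005, 1.0, 0.0], [0.005, 0.0, -1.0]]
force: [-0.4, -0.1, -1.1]
opening: 21.3
```

```bash
python3 -c "
from h import *
plan([(600,80,285,180)],0.15,step=25)
c=viewer.capture('wrist');cv2.imwrite('pics/w16.png',c['image'][:,:,::-1])
c=viewer.capture('scene');crop(c,300,80,460,220,'s16')
"
```

```text
now [593.7  47.  282. ] head -179.7 q [ 0.41  0.2  -0.08 -0.   -1.3  -0.4 ] F [-0.4 -0.1 -1.1] op 21.3 t 20.63
-0.11 0.55 -0.05 0 -0.03 0.03 0.15; -0.1 0.55 -0.05 0 -0.02 0.02 0.15
2 end [599.9  80.1 285. ]
s16 scale 4.285714285714286
```

View pics/w16.png

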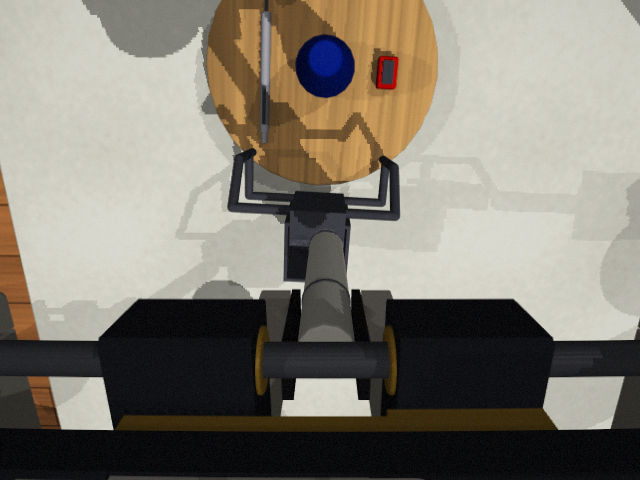

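View pics/s16.png

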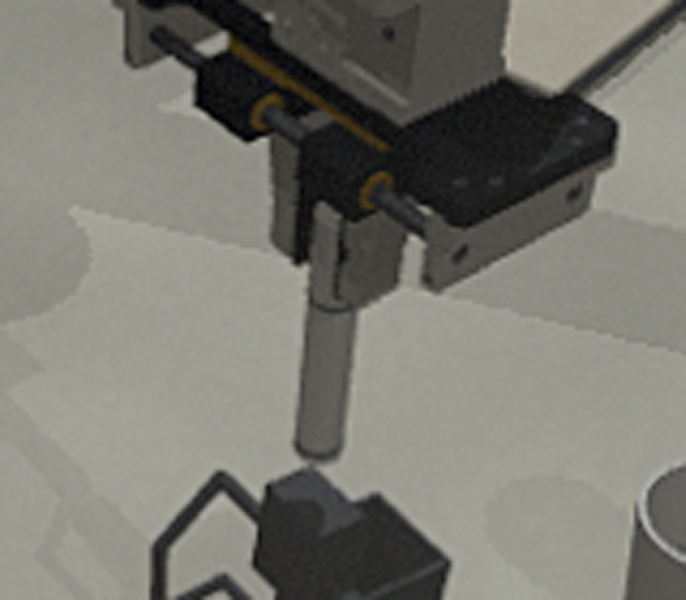

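```bash
python3 -c "
from h import *
plan([(600,96,280,180),(600,94.5,235,180)],0.15,step=20,lean=0.09)
"
```

```text
now [593.6  46.3 282. ] head -179.7 q [ 0.4   0.2  -0.08 -0.   -1.3  -0.4 ] F [-0.3 -1.1 -0.1] op 21.2 t 20.73
-0.07 0.55 0.02 0.3 -0.02 0.02 0.15; -0.07 0.55 0.01 0.3 -0.02 0.02 0.15; -0.08 0.56 -0.02 0.3 -0.01 0.02 0.15; 0 0.03 0.5 0 0 0 0.15; 0 0.03 0.5 0 0 0 0.15
0 0.02 0.5 0 0 0 0.15
6 end [600.   94.4 235.1]
```

jog_arm(series="-0.07 0.55 0 0.3 0 0 0.15; -0.07 0.55 0 0.3 0 0 0.15; -0.08 0.56 0 0.3 0 0 0.15; 0 0.03 0.5 0 0 0 0.15; 0 0.03 0.5 0 0 0 0.15")

```text
time_s: 21.15
eef_pos: [600.1, 94.4, 251.0]
eef_rot: [[-1.0, -0.006, -0.003], [-0.005, 0.996, -0.09], [0.004, -0.09, -0.996]]
force: [-0.2, 0.2, -0.7]
opening: 21.7
```

jog_arm(series="0 0.02 0.3 0 0 0 0.15; 0 0 0 0 0 0 0.15")

```text
time_s: 21.32
eef_pos: [598.6, 92.5, 239.8]
eef_rot: [[-1.0, -0.004, -0.008], [-0.003, 0.996, -0.091], [0.008, -0.091, -0.996]]
force: [-0.6, 0.3, -0.3]
opening: 21.5
```

```bash
python3 -c "
from h import *
plan([(600,94.3,233,180),(600,85,141,180)],0.15,step=10,lean=0.09)
c=viewer.capture('wrist');cv2.imwrite('pics/w17.png',c['image'][:,:,::-1])
c=viewer.capture('scene');crop(c,320,100,460,220,'s17')
t=viewer.capture('top');crop(t,220,180,380,300,'t17')
s=readout.state();foot=s['eef_pos']+s['eef_rot'][:,2]*100.4;print(foot,proj(c,foot),s['eef_rot'][:,2])
"
```

```text
now [598.6  92.5 239.8] head -179.8 q [ 0.52  0.25 -0.14  0.08 -1.23 -0.55] F [-0.6  0.3 -0.3] op 21.5 t 21.32
-0.05 0.08 0.22 -0.01 -0.08 0.04 0.15; 0 0 0.31 0 0 0 0.15; 0 0 0.31 0 0 0 0.15; 0 0 0.31 0 0 0 0.15; 0 0 0.31 0 0 0 0.15
0 -0.01 0.31 0 0 0 0.15; 0 0 0.31 0 0 0 0.15; 0 -0.01 0.31 0 0 0 0.15; 0 0 0.3 0 0 0 0.15; 0 -0.01 0.31 0 0 0 0.15
0 0 0.3 0 0 0 0.15
11 end [600.1  85.1 141.1]
s17 scale 5.0
t17 scale 5.0
[600.14157959  83.97964566 143.00129715] [[387.69640434 194.15419152]] [-0.00295649 -0.08986346 -0.99594971]
```

View pics/w17.png

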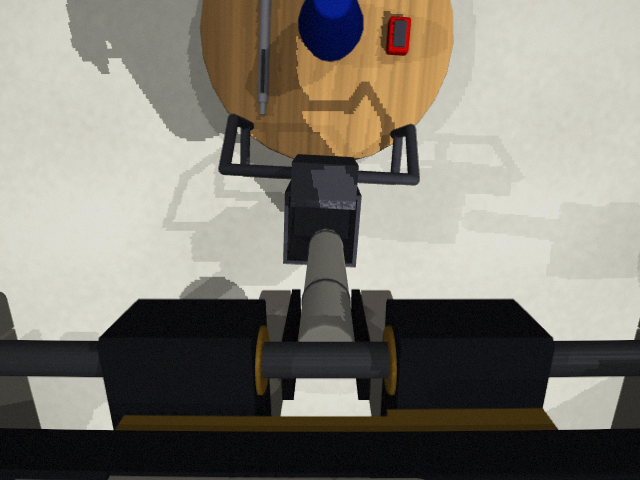

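View pics/s17.png

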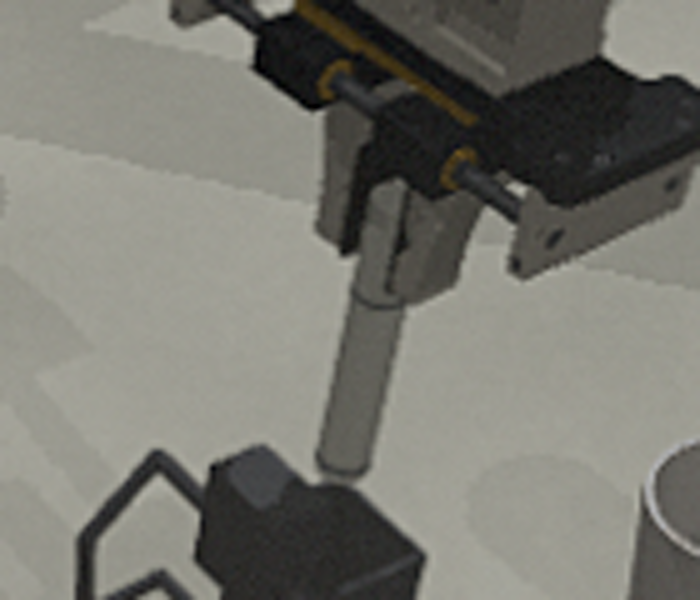

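```bash
python3 -c "
from h import *
c=viewer.capture('wrist')
for p in((284,264),(356,266)):print(onz(c,p,103))
for p in((290,196),(360,196)):print(onz(c,p,109))
plan([(600,94.3,233,180)],0.15,step=10,lean=0.09)
"
```

```text
[632.90378854 109.99593098 103.        ]
[576.74097957 111.45465886 103.        ]
[626.96271649  56.41964272 109.        ]
[575.30256809  56.24914393 109.        ]
now [600.6  93.2 243.2] head -179.8 q [ 0.52  0.25 -0.14  0.08 -1.23 -0.55] F [ 1.2 -0.6 -0.2] op 21.3 t 21.52
0.01 0.03 0.17 0 -0.01 0.02 0.15; 0.01 0.04 0.17 0 -0.01 0.02 0.15
2 end [599.9  94.3 232.9]
```

```bash
python3 -c "
from h import *
plan([(601.5,94.3,233,180),(601.5,85.7,143,180)],0.15,step=12,lean=0.09)
"
```

```text
now [600.6  93.2 243.2] head -179.8 q [ 0.52  0.25 -0.14  0.08 -1.23 -0.55] F [ 1.2 -0.6 -0.2] op 21.3 t 21.52
-0.03 0.07 0.34 0 -0.02 0.04 0.15; 0 0 0.38 0 0 0 0.15; 0 0 0.38 0 0 0 0.15; 0 0 0.37 0 0 0 0.15; 0 0 0.38 0 0 0 0.15
0 0 0.37 0 0 0 0.15; 0 -0.01 0.38 0 0 0 0.15; 0 0 0.37 0 0 0 0.15; 0 -0.01 0.38 0 0 0 0.15
9 end [601.4  85.7 143. ]
```

jog_arm(series="-0.03 0.06 0.34 0 0 0 0.15; 0 0 0.38 0 0 0 0.15; 0 0 0.38 0 0 0 0.15; 0 0 0.37 0 0 0 0.15; 0 0 0 0 0 0 0.15")

```text
time_s: 21.93
eef_pos: [599.1, 90.6, 194.5]
eef_rot: [[-1.0, -0.004, -0.009], [-0.003, 0.996, -0.092], [0.009, -0.091, -0.996]]
force: [-1.1, -1.1, -0.6]
opening: 21.5
```

```bash
python3 -c "
from h import *
plan([(601.5,85.7,143,180)],0.15,step=12,lean=0.09)
c=viewer.capture('wrist');cv2.imwrite('pics/w18.png',c['image'][:,:,::-1])
c=viewer.capture('scene');crop(c,320,100,460,220,'s18')
"
```

```text
now [599.1  90.6 194.5] head -179.8 q [ 0.52  0.28 -0.21  0.08 -1.13 -0.55] F [-1.1 -1.1 -0.6] op 21.5 t 21.93
-0.02 0 0.34 0 -0.02 0.01 0.15; -0.02 0 0.35 0 -0.02 0.01 0.15; -0.02 0 0.35 -0.01 -0.02 0.01 0.15; -0.01 0 0.34 0 -0.01 0.01 0.15; -0.02 -0.01 0.35 -0.01 -0.02 0 0.15
5 end [601.6  85.6 142.9]
s18 scale 5.0
```

View pics/w18.png

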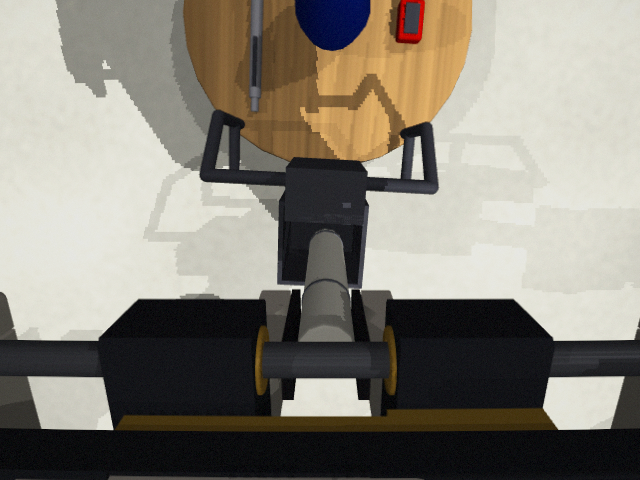

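View pics/s18.png

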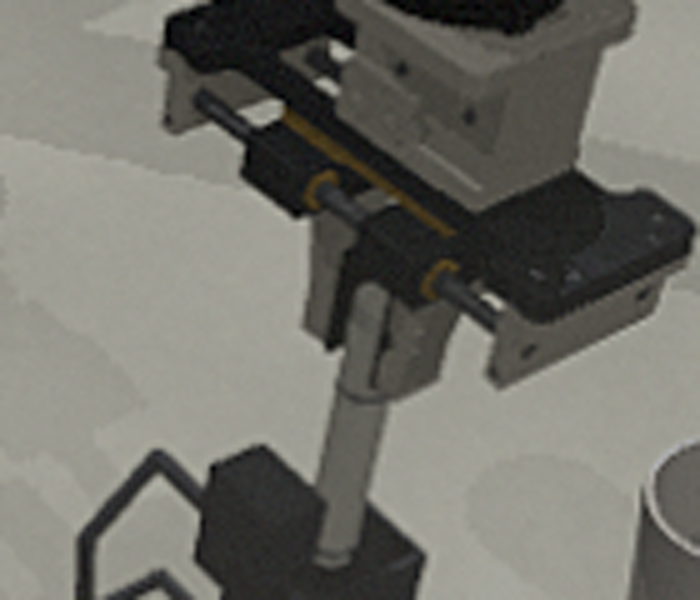

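The foot is inside the mouth: in the wrist view it is at (325,235), and the mouth spans columns 283–363. I'll continue down.

jog_arm(series="-0.03 0 0.34 0 0 0 0.15; -0.02 0 0.34 0 0 0 0.15; -0.02 0 0.34 0 0 0 0.15; 0 0 0.34 0 0 0 0.15; 0 0 0 0 0 0 0.15")

```text
time_s: 22.45
eef_pos: [601.3, 87.0, 154.4]
eef_rot: [[-1.0, -0.004, -0.008], [-0.003, 0.996, -0.091], [0.008, -0.091, -0.996]]
force: [-0.2, -0.6, -1.2]
opening: 21.4
```

jog_arm(series="0 0 0.1 0 0 0 0.15; 0 0 0.1 0 0 0 0.15; 0 0 0 0 0 0 0.15")

```text
time_s: 22.7
eef_pos: [602.7, 87.2, 151.0]
eef_rot: [[-1.0, -0.004, -0.004], [-0.004, 0.996, -0.09], [0.005, -0.09, -0.996]]
force: [-0.8, -0.4, -0.4]
opening: 21.4
```

jog_arm(series="0 0 0.08 0 0 0 0.15; 0 0 0.08 0 0 0 0.15; 0 0 0.08 0 0 0 0.15; 0 0 0 0 0 0 0.15")

```text
time_s: 23.03
eef_pos: [602.5, 86.5, 143.8]
eef_rot: [[-1.0, -0.004, -0.004], [-0.004, 0.996, -0.09], [0.005, -0.09, -0.996]]
force: [-0.2, 0.2, 0.1]
opening: 21.4
```

jog_arm(series="0 0 0.04 0 0 0 0.15; 0 0 0.04 0 0 0 0.15; 0 0 0 0 0 0 0.15")

```text
time_s: 23.28
eef_pos: [602.6, 86.3, 141.7]
eef_rot: [[-1.0, -0.004, -0.004], [-0.004, 0.996, -0.09], [0.004, -0.09, -0.996]]
force: [-0.1, -0.3, 0.1]
opening: 20.9
```

jog_arm(series="0 0 0.04 0 0 0 0.15; 0 0 0.03 0 0 0 0.15; 0 0 0 0 0 0 0.15")

```text
time_s: 23.53
eef_pos: [602.6, 86.1, 139.5]
eef_rot: [[-1.0, -0.004, -0.004], [-0.004, 0.996, -0.09], [0.005, -0.09, -0.996]]
force: [-0.5, 0.9, 0.6]
opening: 21.7
```

jog_arm(series="0 0 0.04 0 0 0 0.15; 0 0 0 0 0 0 0.15; 0 0 0 0 0 0 0.15")

```text
time_s: 23.78
eef_pos: [602.9, 86.2, 138.9]
eef_rot: [[-1.0, -0.004, -0.003], [-0.004, 0.996, -0.09], [0.004, -0.09, -0.996]]
force: [0.1, -0.1, 2.6]
opening: 21.5
```

Contact with the bottom is at TCP z of about 139, where 139.4 was expected. I'll ease the grip.

jog_arm(series="0 0 0 0 0 0 0.22; 0 0 0 0 0 0 0.235; 0 0 0 0 0 0 0.24; 0 0 0 0 0 0 0.245; 0 0 0 0 0 0 0.25")

```text
time_s: 24.2
eef_pos: [602.9, 86.2, 138.9]
eef_rot: [[-1.0, -0.004, -0.003], [-0.004, 0.996, -0.09], [0.004, -0.09, -0.996]]
force: [0.8, -0.2, 3.9]
opening: 21.7
```

jog_arm(series="0 0 0 0 0 0 0.255; 0 0 0 0 0 0 0.26; 0 0 0 0 0 0 0.27; 0 0 0 0 0 0 0.28; 0 0 0 0 0 0 0.3")

```text
time_s: 24.62
eef_pos: [602.5, 86.0, 138.2]
eef_rot: [[-1.0, -0.004, -0.004], [-0.004, 0.996, -0.09], [0.005, -0.09, -0.996]]
force: [-0.7, -0.2, 0.6]
opening: 25.6
```

jog_arm(series="0 0 0 0 0 0 0.33; 0 0 0 0 0 0 0.37; 0 0 0 0 0 0 0.41; 0 0 0 0 0 0 0.45; 0 0 0 0 0 0 0.5")

```text
time_s: 25.03
eef_pos: [602.7, 86.1, 138.6]
eef_rot: [[-1.0, -0.004, -0.004], [-0.004, 0.996, -0.09], [0.004, -0.09, -0.996]]
force: [0.3, -0.1, 0.3]
opening: 41.0
```

```bash
python3 -c "
from h import *
print(readout.state()['force'],readout.state()['opening'])
c=viewer.capture('wrist');cv2.imwrite('pics/w19.png',c['image'][:,:,::-1])
c=viewer.capture('scene');crop(c,320,100,460,220,'s19')
"
```

```text
[ 0.33333347 -0.12596665  0.33368166] 41.030172305000164
s19 scale 5.0
```

View pics/w19.png

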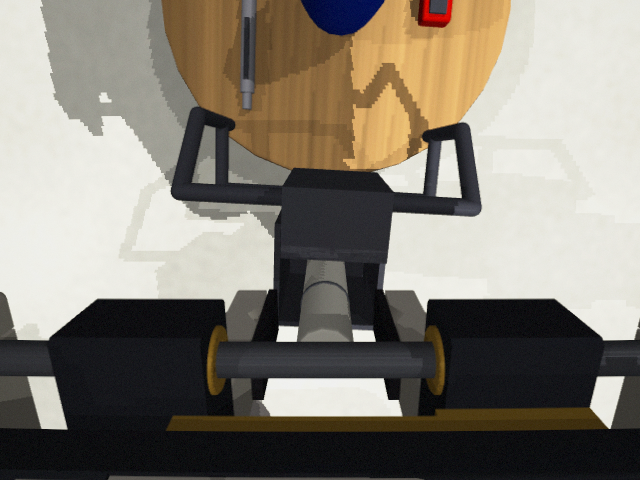

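View pics/s19.png

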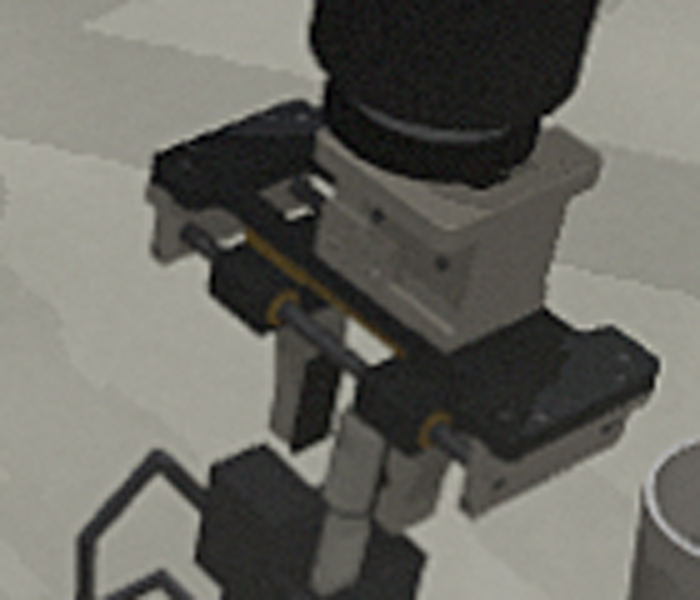

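The highlighter stands in the pot, and both fingers are clear of it. I'll retreat along the tool axis.

jog_arm(series="0 0 0 0 0 0 0.65; 0 0 -0.15 0 0 0 0.65; 0 0 -0.4 0 0 0 0.65; 0 0 -0.7 0 0 0 0.65; 0 0 -0.9 0 0 0 0.65")

```text
time_s: 25.55
eef_pos: [601.9, 91.5, 202.2]
eef_rot: [[-1.0, -0.004, -0.007], [-0.004, 0.996, -0.091], [0.007, -0.091, -0.996]]
force: [1.0, 0.0, -0.6]
opening: 56.4
```

jog_arm(series="0 0 -0.9 0 0 0 0.65; 0 0 -0.9 0 0 0 0.65; 0 -0.9 -0.3 0 0 0 0.65; 0 -0.9 0 0 0 0 0.65; 0 -0.9 0 0 0 0 0.65")

```text
time_s: 25.97
eef_pos: [603.8, 16.6, 274.5]
eef_rot: [[-1.0, -0.006, -0.001], [-0.005, 0.996, -0.089], [0.002, -0.089, -0.996]]
force: [1.1, -0.9, -0.5]
opening: 57.2
```

jog_arm(series="0 -0.9 0 0 0 0 0.65; 0 -0.9 0 0 0 0 0.65; 0 -0.9 0 0 0 0 0.65; 0 -0.9 0 0 0 0 0.65; 0 -0.9 0 0 0 0 0.65")

```text
time_s: 26.38
eef_pos: [603.9, -118.9, 285.6]
eef_rot: [[-1.0, -0.004, -0.003], [-0.004, 0.996, -0.09], [0.004, -0.09, -0.996]]
force: [0.8, -0.1, 0.4]
opening: 57.0
```

```bash
python3 -c "
from h import *
s=readout.state();print(s['eef_pos'],s['force'],s['time_s'])
c=viewer.capture('scene');cv2.imwrite('pics/s20.png',c['image'][:,:,::-1])
t=viewer.capture('top');cv2.imwrite('pics/t20.png',t['image'][:,:,::-1])
"
```

```text
[ 603.86385448 -118.87862212  285.63449446] [ 0.78342132 -0.06006929  0.39322025] 26.3833
```

View pics/s20.png

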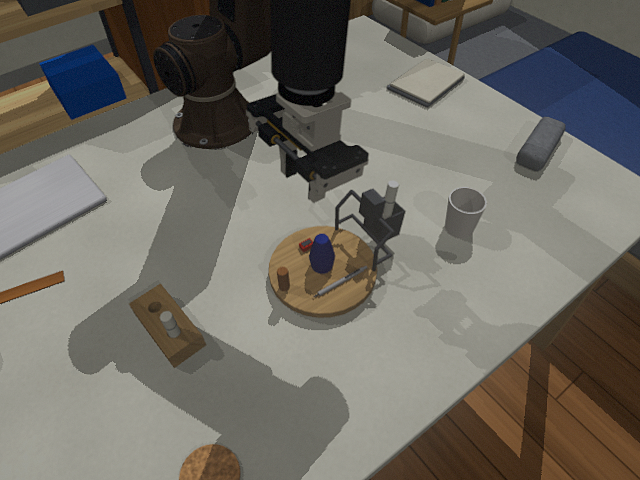

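View pics/t20.png

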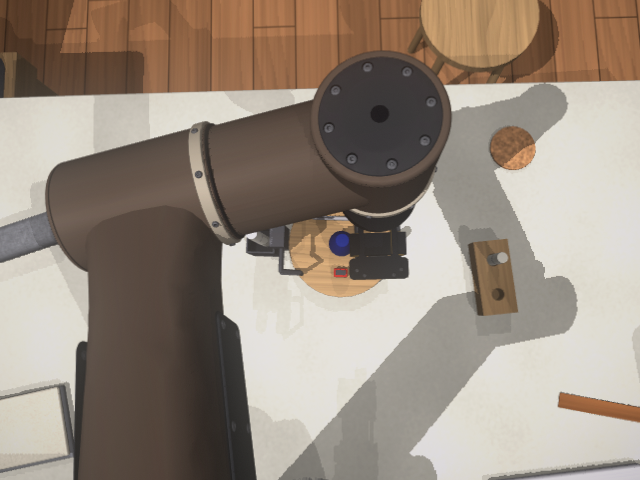

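jog_arm(series="0 -0.5 0 0 0 0 0.65; 0 0 0 0 0 0 0.65; 0 0 0 0 0 0 0.65; 0 0 0 0 0 0 0.65; 0 0 0 0 0 0 0.65")

```text
time_s: 26.9
eef_pos: [604.2, -131.9, 286.3]
eef_rot: [[-1.0, -0.005, -0.004], [-0.004, 0.996, -0.09], [0.004, -0.09, -0.996]]
force: [0.3, 0.4, 0.4]
opening: 56.9
```

```bash
python3 -c "
from h import *
s=readout.state();print(s['eef_pos'],s['force'],abs(s['joint_velocities']).max())
c=viewer.capture('scene');crop(c,320,160,440,280,'s21')
print(proj(c,[[602,88,168],[602,85,110]]))
S=lambda x,y:(x/5+320-.4,y/5+160-.4)
"
```

```text
[ 604.16607196 -131.88630799  286.33445881] [0.25181269 0.40651131 0.39712602] 0.0033285065198568977
s21 scale 5.0
[[391.12782441 184.6122766 ]
 [387.13677926 206.05575638]]
```

View pics/s21.png

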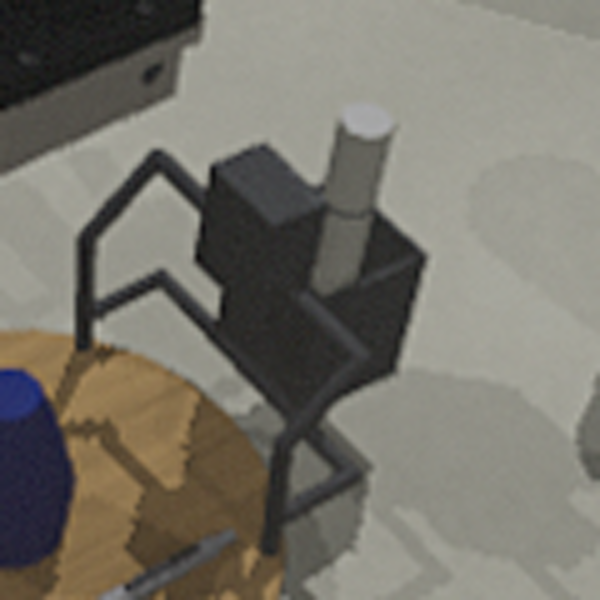

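The highlighter's top is at pixel (393,184), against a predicted (391,185), so it stands on the bottom. The pot leans on the lower bar, the vase is upright, and the arm is still and clear.

```bash
python3 -c "
from station import arm
print(arm.job_done())"
```

```text
the job is handed in; nothing more can be done
None
```

All three steps are done and the job is handed in at about 27 s. No verdict was reported.

- **Turntable:** I caged the peg and turned the disc until the rail faced the bed. Top and scene views put it at about -0.04 rad, inside the ±0.14 limit.
- **Pot:** I lowered the hook over the top rail with a 0.07 rad lean and eased the grip off slowly. In the last picture it hangs at rest against the lower bar.
- **Highlighter:** I lowered it in along the pot's lean until it touched the bottom, then released it. Its top was at pixel (393,184), against (391,185) predicted for standing on the bottom.
- **Everything else:** in the last pictures the vase is upright, and the glue stick and cup look unmoved by eye. The arm is still and clear, with about 0.6 N read at the wrist, which is within its noise.

The views disagreed in a few places:
- **Rail position:** the rail's y came out at 38, 40 and 42 mm from three views. I used 39–40 mm, and the slot had room for that.
- **Pot mouth:** the top and wrist views differed by about 3 mm along the rail. I used the middle, and the pot is wide enough to allow it.

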